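Gauge the pump pressure pads and pack the service tray

ROBOT

A 6-joint arm with a two-finger parallel gripper is mounted at the origin on the work surface. World frame = base frame: x ahead of the robot, y to its left, z up, the work surface at z = 0. Lengths are in m, angles in rad, forces in N, time in s.
With the tool pointing down it reaches from about 0.375 to 0.75 m from the base axis. Payload 9 kg.
Tool frame: the origin (TCP) lies on the centre line of the jaws, within the pads' length; the fingertips stand 17 mm ahead of it and the grasp point (between the pads) lies 2 mm behind it; z points along the fingers, y is the direction in which the jaws open and shut (so a half turn about z gives the same grasp; the last joint's range is limited). The gripper opens to 85 mm and grips with 20 to 120 N. Pads are 22 mm wide; open, the fingers measure 114 mm over their backs; the gripper's body (76 mm by 85 mm) begins 54 mm behind the grasp point. The pads swing forward as they close: fully open they stand 13 mm farther back than shut.
Start: joints at [0.894, 0.104, 0.097, 1.564, 0, 1.353], TCP at [0.266, 0.538, 0.248] pointing down, gripper open.
Joint ranges: [-2.99, 2.99], [-0.84, 1.86], [-1.1, 1.16], [-1.84, 2.11], [-1.51, 1.56], [-3.14, 3.14]. Speed limits (rad/s): [2.22, 2.22, 2.57, 3.14, 3.14, 3.14].

INTERFACE

Orientations are given as a unit quaternion [w, x, y, z].
In Python, from bench import arm gives the robot as it stands.
- The arm moves only by the shell command python3 -m crank 'ROWS' [FORCE]. ROWS is JSON, a list of rows, each a list of 5 numbers: the finger opening in m, from 0 to 0.0854, then the shift along the tool's x, y, z in m, then the turn about the tool's z in rad. In form: [[fingers, dx, dy, dz, spin], ...]. A call has 1 to 20 rows; each row is the pose to reach, as a shift and turn from the pose commanded when the call began, along the tool's axes at that moment; what a row does not reach only later rows make up. A row lasts 1/10 s, in which the tool goes at most 50 mm and 8.59 degrees, less where a joint would pass 70% of its speed; a pose out of reach is approached as far as the arm can. A call with a gripper value outside its range is refused whole. The fingers move at their own pace and stop on an object; FORCE is the grip in N (left out, the last holds). Time passes only in rows, so rows that repeat a pose let the fingers close. It gives the time, the measured TCP pose, the force and the opening at its end, in the units of the state.
- arm.sense(): the state, without advancing time (a new reading comes with each control period).
- arm.read_camera(name): name is "scene" or "top" or "wrist"; returns a dict with "image" (400x640x3 uint8, red, green, blue), "fovy" (degrees; the focal length in pixels is half the picture's height over the tangent of half this angle, whatever the lens; pixels are square), "cx", "cy" (the principal point, pixels), "k1" (the pictures are not rectified: a ray, as slopes to the right and down, at radius r is drawn at 1 + k1 r^2 times it, then the intrinsics apply), "R" (3x3) and "t" (3): a world point X has camera coordinates R X + t. Camera axes: x right, y down, z forward; pixel columns grow to the right and rows downward; lengths in m; the calibration is good to about 2 mm. A picture is of the moment at which its call begins. There is no depth.
- arm.hand_in(): hands the job in, once; it reports no verdict.
The state is a dict: "time": time; "q": joint angles; "joint_vel": joint speeds; "tau": joint torques, N m; "ee_pos": TCP position; "orientation": TCP orientation; "ft_force": force on the tool from outside, world axes, zero at the start; "wrist_torque": the same for the moment, N m; "finger_gap": finger opening in m.
Only numpy, scipy, OpenCV 4.12 (cv2) and the standard library are available. Lean on these libraries where they do the work, as an engineer would, in place of code of your own. Each camera call takes 0.05 s, during which the arm holds its last target. There are 200 camera calls.

TASK

Check the red and the blue pressure pad for wear on the bench caliper, one at a time: set the pad on the rest along the jaws, let go of it, slide the jaw lightly shut by its orange thumb block until the pad is held square between both jaws without the jaw tilting, and leave it so for about a second for the reading. Then open the jaw and lay the pad in the tray pocket of its own colour before you gauge the other one. Also lay every tube guide on the mat (one to three of them) flat in the tray pocket of its own colour, head at the wide end, and leave the bottle, the jar and the screwdriver where they are.

Things in the scene. Friction and masses are not known exactly. Their poses are not given: they have to be found in the camera images.
- gauge: bench caliper, fixed: grey base plate 130 (x) x 210 (y) x 12 mm with a steel bar along y at x = 45 mm; origin at the middle of the plate's underside, on the table. The plate's top (12 mm up) is the rest for the part. Fixed jaw: blade 12 mm thick from the bar to x = -45 mm, measuring face in the plane y = +50 mm
- rest (a point): a good place on the caliper's rest (plate top) for the middle of a pad's underside: gauge x = -22 mm, y = 20 mm, 30 mm from the fixed face; pad's x along gauge x. Rest clear for gauge x below 28 mm. Both jaw blades are 14 to 24 mm above the table, so a pad on the rest stands out 24 mm above them
- jaw (a joint): gap in m between the caliper's two measuring faces, 0 (shut) to 0.075; opens towards -y of the gauge and stays where it is left (about 1.2 N of friction). The closing jaw slides the pad along the rest (another 1 to 2 N) and presses it square against the fixed jaw
- jaw_rock (a joint): tilt in rad of the sliding jaw (0 = parallel to the fixed jaw): play of the slider, sprung to 0 with about 15 N m/rad, stops at 0.05. Pressing hard tilts it, as the part bears about 65 mm from the bar (about 0.0045 rad per newton on the part); it eases when the thumb block is let go
- thumb (a point): centre of the orange thumb block on the slider, above the bar: 26 (gauge x) x 14 mm (gauge y), top 62 mm above the table, this point 50 mm above it; can be pinched across gauge y or pushed from either side; the space beside it is clear above 37 mm. Moves with the jaw
- pad_red_center (a point): centre, half-way up, of the red pump pressure pad: a block 90 mm long (x) and 36 mm high (z), white below with a red backing on top; its thickness (y, across the two long side faces) is what is to be gauged, between 24 and 32 mm. 130 g. Either end may lead. It starts on the blue mat, upright, backing on top
- pad_blue_center (a point): centre, half-way up, of the blue pump pressure pad: a block 90 mm long (x) and 36 mm high (z), white below with a blue backing on top; its thickness (y, across the two long side faces) is what is to be gauged, between 24 and 32 mm. 130 g. Either end may lead. It starts on the blue mat, upright, backing on top
- guide_green_block (a point): centre of the clip block on the green tube guide (may be absent): a flat tee plate 8 mm thick, 104 mm long; head 38 mm wide, 47 mm long at +x; tail 22 mm wide, 57 mm long at -x. The clip block to hold it by stands on top: 34 (x) x 16 (y) x 20 mm high, top 28 mm above the underside; this point is 18 mm above the underside, 6 mm towards the head from mid-length. 70 g
- guide_yellow_block (a point): centre of the clip block on the yellow tube guide (may be absent): a flat tee plate 8 mm thick, 104 mm long; head 38 mm wide, 47 mm long at +x; tail 22 mm wide, 57 mm long at -x. The clip block to hold it by stands on top: 34 (x) x 16 (y) x 20 mm high, top 28 mm above the underside; this point is 18 mm above the underside, 6 mm towards the head from mid-length. 70 g
- guide_orange_block (a point): centre of the clip block on the orange tube guide (may be absent): a flat tee plate 8 mm thick, 104 mm long; head 38 mm wide, 47 mm long at +x; tail 22 mm wide, 57 mm long at -x. The clip block to hold it by stands on top: 34 (x) x 16 (y) x 20 mm high, top 28 mm above the underside; this point is 18 mm above the underside, 6 mm towards the head from mid-length. 70 g
- bay_red: red-rimmed tray pocket for the red pad, fixed; origin at the middle of its underside (4 mm above the table), x along the pocket. Floor 3 mm above the origin, rim top 12 mm above it; opening 100 x 40 mm (x, y), outside 122 x 56 mm. The red and blue pockets change places from start to start
- bay_blue: blue-rimmed tray pocket for the blue pad, fixed; origin at the middle of its underside (4 mm above the table), x along the pocket. Floor 3 mm above the origin, rim top 12 mm above it; opening 100 x 40 mm (x, y), outside 122 x 56 mm. The red and blue pockets change places from start to start
- bay_green: green-rimmed tee-shaped tray pocket for the green guide, fixed; origin at the middle of its underside (4 mm above the table), x along it. Floor 3 mm above the origin, rim top 12 mm. Inside 114 mm long, 48 mm wide for x above -1 mm, 32 mm wide below, so the guide lies flat only head to the wide (+x) end, its mid-length over the origin. Outside 122 x 56 mm. Guide pockets change places from start to start
- bay_yellow: yellow-rimmed tee-shaped tray pocket for the yellow guide, fixed; origin at the middle of its underside (4 mm above the table), x along it. Floor 3 mm above the origin, rim top 12 mm. Inside 114 mm long, 48 mm wide for x above -1 mm, 32 mm wide below, so the guide lies flat only head to the wide (+x) end, its mid-length over the origin. Outside 122 x 56 mm. Guide pockets change places from start to start
- bay_orange: orange-rimmed tee-shaped tray pocket for the orange guide, fixed; origin at the middle of its underside (4 mm above the table), x along it. Floor 3 mm above the origin, rim top 12 mm. Inside 114 mm long, 48 mm wide for x above -1 mm, 32 mm wide below, so the guide lies flat only head to the wide (+x) end, its mid-length over the origin. Outside 122 x 56 mm. Guide pockets change places from start to start
- tray: black service tray 146 mm (x) x 318 mm (y), rim 14 mm high, holding five pockets side by side: the three guide pockets in the middle 58 mm apart along y, the two pad pockets at the ends, 66 mm from the next; origin at the middle of its underside. Fixed
- spray_center (a point): middle of a white bottle with blue cap, 64 mm across, 160 mm high, standing beyond the caliper; leave alone
- grease_center (a point): middle of an amber jar, 60 mm across, 55 mm high, standing beyond the caliper; leave alone
- driver: screwdriver 190 mm long lying on the table between robot and caliper; leave alone

How it is judged:
By the outcome, as a careful person would: the job done as asked, in the order asked, and still so for the second after the job is handed in, with the robot touching nothing.
Of guide_green, guide_yellow, guide_orange only 1 to 3 are there at a start; the rules pass over those that are not, and their reading is None.
At some moment in a run one of pad_red, pad_blue, guide_green, guide_yellow, guide_orange may be knocked a few centimetres aside while the robot is not near it.
It also fails if it takes over 210 s, if anything falls off the work surface, if the arm or the gripper's body presses on something with over 40 N, if the wrist force passes 120 N, or if a joint passes its speed limit or range.

## Working session

There is one attempt and no reset: what is moved stays moved. The work goes in short steps, Python scripts to look and compute and a shell command to move; the robot and the scene stay as the last step left them, time stands still between calls to the robot, and variables do not carry over. Pictures are saved under pics/ and viewed, about 12 in all and at most 16, crops included, and the job is handed in when it is done.

```bash
ls; mkdir -p pics; cat > h.py <<'E'
import numpy as np,cv2,sys
from bench import arm
def snap(name,fn):
    c=arm.read_camera(name); cv2.imwrite(f'pics/{fn}.png',c['image'][:,:,::-1]); np.savez(f'pics/{fn}.npz',**c); return c
def K(c):
    f=200/np.tan(np.radians(float(c['fovy']))/2); return f,float(c['cx']),float(c['cy']),float(c['k1'])
def px2w(c,u,v,z):
    f,cx,cy,k=K(c); xd=np.array([(u-cx)/f,(v-cy)/f]); x=xd.copy()
    for _ in range(30): x=xd/(1+k*(x@x))
    R=np.array(c['R']);t=np.array(c['t']); o=-R.T@t; d=R.T@np.array([x[0],x[1],1]); return o+d*(z-o[2])/d[2]
def w2px(c,X):
    f,cx,cy,k=K(c); p=np.array(c['R'])@np.array(X)+np.array(c['t']); x=p[:2]/p[2]; x=x*(1+k*(x@x)); return np.array([f*x[0]+cx,f*x[1]+cy])
def rel(dx,dy,dz,):pass
E
python3 - <<'E'
from h import *
for n in('scene','top','wrist'):
    c=snap(n,n+'0'); print(n,K(c),c['t'],(-np.array(c['R']).T@c['t']).round(3))
print(arm.sense())
E
```

```text
pics
scene (np.float64(434.72263807097113), 323.6805996409547, 204.4551178014548, -0.024847560446172232) [ 0.18727871 -0.23868484  1.82563327] [1.619 0.294 0.846]
top (np.float64(475.58951469053983), 320.23911301336085, 200.02914920583763, -0.00844306964576624) [0.01225335 0.56194783 1.31363694] [ 0.389 -0.003  1.375]
wrist (np.float64(341.70949940777786), 323.1207244912871, 190.07581174874477, -0.07121291520593324) [-0.59959683 -0.03272533  0.37792053] [0.205 0.568 0.373]
{'time': 0.15, 'q': array([ 8.94281703e-01,  1.04574705e-01,  9.66743762e-02,  1.56392775e+00,
       -2.09004834e-05,  1.35310642e+00]), 'joint_vel': array([ 0.00141842, -0.00285717,  0.00215024,  0.00043116, -0.0009153 ,
        0.0010797 ]), 'tau': array([ 4.20250508e-03, -5.57360637e+01,  5.04003668e+01,  1.26481705e-02,
       -2.39842484e-04, -2.06425000e-05]), 'ee_pos': array([0.26557411, 0.5377563 , 0.24770816]), 'orientation': array([-2.13617993e-04,  2.27405282e-01,  9.73800067e-01, -4.69684957e-04]), 'ft_force': array([-1.82572660e-04,  1.71475042e-01, -7.32418308e-01]), 'wrist_torque': array([-0.00049837, -0.01294232, -0.02290854]), 'finger_gap': 0.08525203224830982}
```

View pics/top0.png

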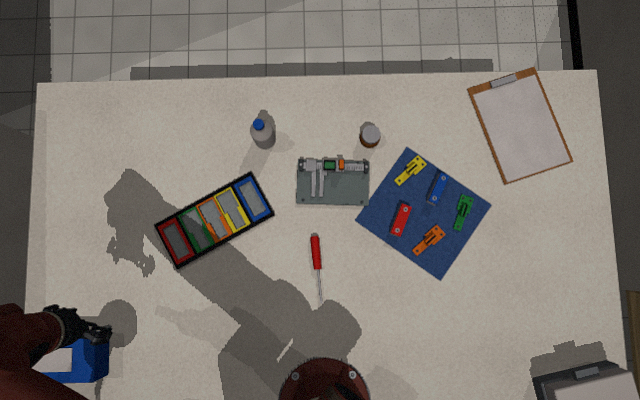

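View pics/scene0.png

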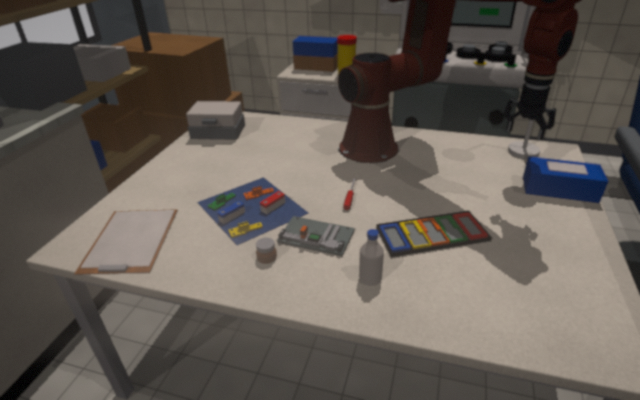

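```bash
python3 - <<'E'
from h import *
im=cv2.imread('pics/top0.png')
a=cv2.resize(im[140:290,140:500],None,fx=2.2,fy=2.2,interpolation=cv2.INTER_CUBIC)
cv2.imwrite('pics/crop1.png',a)
c=dict(np.load('pics/top0.npz'))
for n,u,v,z in [('yel',410,170,.02),('blue',437,188,.036),('green',463,212,.02),('red',400,218,.036),('or',428,240,.02),('gauge',332,182,.012),('thumb',341,163,.06),('bred',174,242,.015),('bbl',255,198,.015),('bgreen',196,229,.015)]:
    print(n,px2w(c,u,v,z).round(3))
s=arm.sense()
w=dict(np.load('pics/wrist0.npz'))
q=s['orientation'];from scipy.spatial.transform import Rotation as Ro
R=Ro.from_quat(q[[1,2,3,0]]).as_matrix();print(R.round(3));cam=-w['R'].T@w['t'];print('cam in tool',R.T@(cam-s['ee_pos']),(w['R']@R).round(3))
E
```

```text
yel [ 0.645 -0.263  0.02 ]
blue [ 0.588 -0.335  0.036]
green [ 0.519 -0.409  0.02 ]
red [ 0.505 -0.225  0.036]
or [ 0.442 -0.305  0.02 ]
gauge [ 0.617 -0.037  0.012]
thumb [ 0.663 -0.063  0.06 ]
bred [0.454 0.419 0.015]
bbl [0.575 0.187 0.015]
bgreen [0.49  0.356 0.015]
[[-0.897  0.443 -0.001]
 [ 0.443  0.897 -0.001]
 [ 0.    -0.001 -1.   ]]
cam in tool [ 6.77705856e-02  8.00169939e-05 -1.24909758e-01] [[-0.     1.    -0.   ]
 [-0.965 -0.    -0.264]
 [-0.264 -0.     0.965]]
```

View pics/crop1.png

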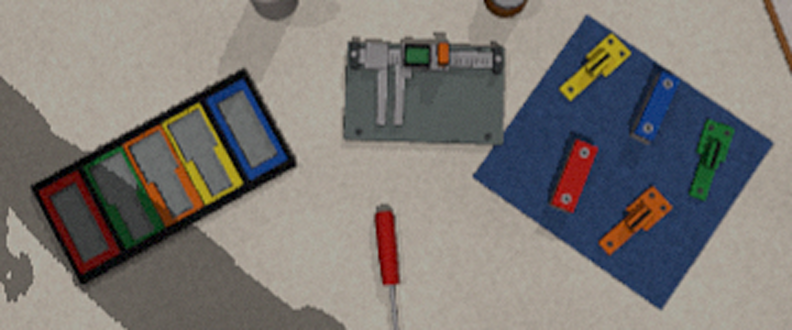

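The top view shows the jaw nearly shut, three guides and both pads on the mat, and pockets from left to right of red, green, orange, yellow and blue. I'm moving the wrist camera over the mat for precise poses.

```bash
cat >> h.py <<'E'
from scipy.spatial.transform import Rotation as Ro
def pose():
    s=arm.sense(); q=s['orientation']; return np.array(s['ee_pos']),Ro.from_quat(q[[1,2,3,0]]).as_matrix(),s
def go(x,y,z,yaw=None):
    p,R,s=pose(); d=R.T@(np.array([x,y,z])-p); y0=np.arctan2(R[1,0],R[0,0])
    if yaw is None: yaw=y0
    q1=np.arctan2(y,x); q6=(q1+np.pi-yaw+np.pi)%(2*np.pi)-np.pi
    q6n=s['q'][5]; sp=(q6-q1)-(q6n-s['q'][0])
    print('d',d.round(4),'spin %.4f q6 %.2f'%(sp,q6),'rows~%d'%max(np.ceil(np.linalg.norm(d)/.05),np.ceil(abs(sp)/.15)))
E
r='[0.085,-0.608,-0.612,-0.052,0]'; python3 -m crank "[[0.085,-0.608,-0.612,-0.052,0],[0.085,-0.608,-0.612,-0.052,0],[0.085,-0.608,-0.612,-0.052,0],[0.085,-0.608,-0.612,-0.052,0],[0.085,-0.608,-0.612,-0.052,0],[0.085,-0.608,-0.612,-0.052,0],[0.085,-0.608,-0.612,-0.052,0],[0.085,-0.608,-0.612,-0.052,0],[0.085,-0.608,-0.612,-0.052,0],[0.085,-0.608,-0.612,-0.052,0],[0.085,-0.608,-0.612,-0.052,0],[0.085,-0.608,-0.612,-0.052,0],[0.085,-0.608,-0.612,-0.052,0],[0.085,-0.608,-0.612,-0.052,0],[0.085,-0.608,-0.612,-0.052,0],[0.085,-0.608,-0.612,-0.052,0],[0.085,-0.608,-0.612,-0.052,0],[0.085,-0.608,-0.612,-0.052,0],[0.085,-0.608,-0.612,-0.052,0],[0.085,-0.608,-0.612,-0.052,0]]"
python3 - <<'E'
from h import *
snap('wrist','w1'); p,R,s=pose();print(p,s['q'])
E
```

```text
time: 2.15
ee_pos: [0.5396, -0.2795, 0.3]
orientation: [-0.0, 0.227, 0.974, 0.0]
ft_force: [-0.0, 0.5, 0.6]
finger_gap: 0.085
[ 0.53963809 -0.27897644  0.30033783] [-6.92264956e-01  1.47757878e-01  2.39258523e-01  1.66275947e+00
  2.96129211e-04 -2.34090583e-01]
```

View pics/w1.png

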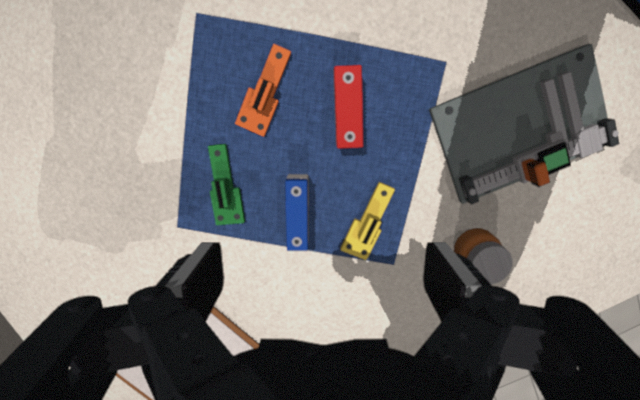

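```bash
cat > fit.py <<'E'
from h import *
from scipy.optimize import minimize
def box(x0,x1,y0,y1,z0,z1): return np.array([[x,y,z] for x in(x0,x1) for y in(y0,y1) for z in(z0,z1)])
GUIDE=[box(.005,.052,-.019,.019,0,.008),box(-.052,.005,-.011,.011,0,.008),box(-.011,.023,-.008,.008,.008,.028)]
def mask(img,col):
    hsv=cv2.cvtColor(img,cv2.COLOR_RGB2HSV);H,S,V=hsv[...,0].astype(int),hsv[...,1],hsv[...,2]
    h,w,smin=dict(red=(178,6,150),orange=(12,6,150),yellow=(27,5,130),green=(67,14,120),blue=(111,6,190))[col]
    d=np.minimum(abs(H-h),180-abs(H-h)); return ((d<=w)&(S>=smin)&(V>50)).astype(np.uint8)
def render(c,boxes,x,y,yaw,z0,S=3):
    m=np.zeros((400*S,640*S),np.uint8);cs,sn=np.cos(yaw),np.sin(yaw)
    for b in boxes:
        P=np.c_[x+cs*b[:,0]-sn*b[:,1],y+sn*b[:,0]+cs*b[:,1],z0+b[:,2]]
        p=np.array([w2px(c,q) for q in P]); hull=cv2.convexHull(((p+.5)*S*16).astype(np.int32)); cv2.fillConvexPoly(m,hull,1,shift=4)
    return m
def fit(c,m,kind,seed,z0=0.0,yaws=None,thick=.028):
    S=3; M=cv2.resize(m,None,fx=S,fy=S,interpolation=cv2.INTER_NEAREST)
    def mk(p): return GUIDE if kind=='guide' else [box(-.045,.045,-p[3]/2,p[3]/2,.036-p[4],.036)]
    def cost(p):
        r=render(c,mk(p),p[0],p[1],p[2],z0); return 1-(r&M).sum()/max(1,(r|M).sum())
    best=None
    for a in (yaws if yaws is not None else np.arange(0,2*np.pi if kind=='guide' else np.pi,np.pi/6)):
        p0=list(seed)+[a]; st=[.006,.006,.25]
        if kind=='pad': p0+=[thick,.008]; st+=[.003,.004]
        n=len(p0); r=minimize(cost,p0,method='Nelder-Mead',options=dict(initial_simplex=np.vstack([p0]+[np.array(p0)+np.eye(n)[i]*st[i] for i in range(n)]),maxiter=150,xatol=1e-4,fatol=1e-4))
        if best is None or r.fun<best.fun: best=r
    return best
def blob(m):
    n,l,s,ce=cv2.connectedComponentsWithStats(m); i=1+np.argmax(s[1:,4]); return (l==i).astype(np.uint8),ce[i],s[i,4]
E
python3 - <<'E'
from fit import *
c=dict(np.load('pics/w1.npz')); im=c['image'].copy(); im[240:]=0; im[:,440:]=0
im2=c['image'].copy(); im2[265:]=0; im2[:,430:]=0; im2[235:,:230]=0
for col,k in [('red','pad'),('blue','pad'),('green','guide'),('yellow','guide'),('orange','guide')]:
    m,ce,a=blob(mask(im2,col)); m=cv2.morphologyEx(m,cv2.MORPH_CLOSE,np.ones((9,9)))
    seed=px2w(c,*ce,.03 if k=='pad' else .01)[:2]
    r=fit(c,m,k,seed,.002); print(col,k,ce.round(),a,seed.round(3),'->',r.x.round(4),'1-IoU %.3f'%r.fun)
a=cv2.resize(c['image'][20:230,420:630],None,fx=2.8,fy=2.8,interpolation=cv2.INTER_CUBIC); cv2.imwrite('pics/crop2.png',a[:,:,::-1])
E
```

```text
red pad [349. 106.] 1980 [ 0.5   -0.228] -> [ 0.5012 -0.2284 -0.4137  0.0288  0.0293] 1-IoU 0.069
blue pad [296. 180.] 10 [ 0.551 -0.321] -> [ 5.6250e-01 -2.9680e-01  1.0617e+00 -1.0000e-04  6.4000e-03] 1-IoU 0.919
green guide [224. 188.] 1586 [ 0.522 -0.41 ] -> [ 0.5186 -0.4105 -0.3669] 1-IoU 0.075
yellow guide [368. 224.] 1576 [ 0.647 -0.268] -> [ 0.6448 -0.2642  5.427 ] 1-IoU 0.086
orange guide [264.  94.] 1974 [ 0.444 -0.31 ] -> [ 0.4401 -0.3062  5.3964] 1-IoU 0.068
```

View pics/crop2.png

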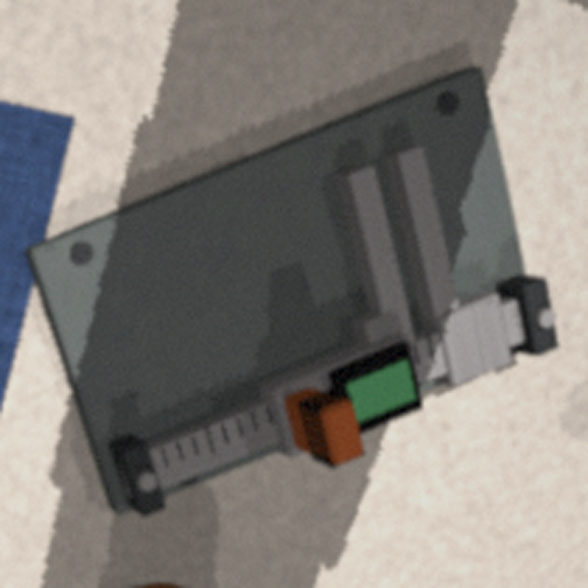

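The crop shows the plate corners at image pixels (431,109), (592,45) and (462,201), with the thumb top centred at (542,173). The jaws are about 8 px apart, so the jaw is nearly shut.

```bash
sed -i "s/blue=(111,6,190)/blue=(110,10,200)/" fit.py; python3 - <<'E'
from fit import *
c=dict(np.load('pics/w1.npz')); hsv=cv2.cvtColor(c['image'],cv2.COLOR_RGB2HSV)
print('blue',hsv[215,297],hsv[205,300],hsv[200,290],'mat',hsv[150,250],hsv[180,330],hsv[30,220],hsv[120,390])
C=lambda u,v,z:px2w(c,420+u/2.8,20+v/2.8,z)
A,B,D=C(32,248,.012),C(482,70,.012),C(118,508,.012)
print('corners',A.round(4),B.round(4),D.round(4),'len',np.linalg.norm(A-B),np.linalg.norm(A-D))
yv=(B-A)[:2];yw=np.arctan2(yv[1],yv[0])-np.pi/2; xv=(D-A)[:2];print('yaw',yw,np.arctan2(xv[1],xv[0]))
g=((B+D)/2)[:2];yaw=yw;print('origin',g)
Rg=np.array([[np.cos(yaw),-np.sin(yaw)],[np.sin(yaw),np.cos(yaw)]])
for n,u,v,z in [('thumb',341,428,.062),('slidef1',375,168,.024),('slidef2',408,320,.024),('fix1',398,150,.024),('fix2',430,290,.024)]:
    P=C(u,v,z);print(n,P.round(4),(Rg.T@(P[:2]-g)).round(4))
E
```

```text
blue [110 183 155] [110 187 153] [110 181 155] mat [109 119 122] [110 119 116] [110 115 109] [110 118 121]
corners [ 0.5471 -0.1391  0.012 ] [0.5616 0.0681 0.012 ] [ 0.6725 -0.1463  0.012 ] len 0.20776429533097296 0.12558570465159158
yaw -0.06986772650635897 -0.057083284164091655
origin [ 0.61705675 -0.03909186]
thumb [ 0.6586 -0.0645  0.062 ] [ 0.0433 -0.0225]
slidef1 [0.5772 0.0024 0.024 ] [-0.0426  0.0386]
slidef2 [ 0.6448 -0.0029  0.024 ] [0.0251 0.0381]
fix1 [0.5745 0.014  0.024 ] [-0.0461  0.05  ]
fix2 [0.6366 0.0102 0.024 ] [0.0161 0.0505]
```

```bash
sed -i "s/blue=(110,10,200)/blue=(110,10,150)/" fit.py; cat >> h.py <<'E'
G=np.array([.6175,-.039]);GY=-.065
def gw(x,y): return G+np.array([[np.cos(GY),-np.sin(GY)],[np.sin(GY),np.cos(GY)]])@np.array([x,y])
E
python3 - <<'E'
from fit import *
c=dict(np.load('pics/w1.npz'));im2=c['image'].copy(); im2[265:]=0; im2[:,430:]=0
m,ce,a=blob(mask(im2,'blue'));m=cv2.morphologyEx(m,cv2.MORPH_CLOSE,np.ones((9,9)))
r=fit(c,m,'pad',px2w(c,*ce,.03)[:2],.002,thick=.026);print(ce,a,r.x.round(4),r.fun)
g=gw(.045,-.0225);print(g);go(*g,.12,GY+np.pi)
E
```

```text
[295.86015625 213.92890625] 1280 [ 5.8830e-01 -3.4010e-01  2.6725e+00  2.5300e-02  2.1000e-03] 0.0905571090557109
[ 0.6609435  -0.06437543]
d [-0.0139  0.2461  0.1804] spin -0.3932 q6 -0.03 rows~7
```

```bash
python3 -m crank "[[0.034,-0.0139,0.2461,0.1804,-0.3932],[0.034,-0.0139,0.2461,0.1804,-0.3932],[0.034,-0.0139,0.2461,0.1804,-0.3932],[0.034,-0.0139,0.2461,0.1804,-0.3932],[0.034,-0.0139,0.2461,0.1804,-0.3932],[0.034,-0.0139,0.2461,0.1804,-0.3932],[0.034,-0.0139,0.2461,0.1804,-0.3932],[0.034,-0.0139,0.2461,0.1804,-0.3932]]"
python3 - <<'E'
from h import *
snap('wrist','w2');print(pose()[2]['ft_force'])
E
```

```text
time: 3.0
ee_pos: [0.6604, -0.0628, 0.1192]
orientation: [-0.001, 0.031, 1.0, 0.0]
ft_force: [0.1, -0.5, 0.3]
finger_gap: 0.0339
[ 0.11871591 -0.53258992  1.6144242 ]
```

View pics/w2.png

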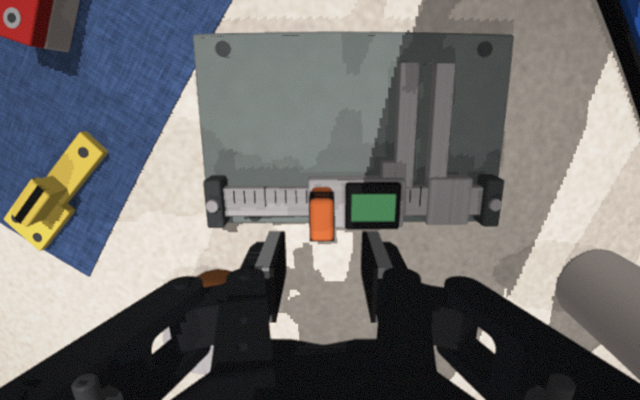

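Both fingers straddle the orange block, which is centred at (321,215). The plate's near edge runs (194,34) to (513,35), so the alignment is good. Next I open the jaw.

```bash
python3 -m crank "[[0.034,0,0,0.03,0],[0.034,0,0,0.061,0],[0.034,0,0,0.061,0],[0.034,0,-0.01,0.061,0],[0.034,0,-0.02,0.061,0],[0.034,0,-0.03,0.061,0],[0.034,0,-0.04,0.061,0],[0.034,0,-0.05,0.061,0],[0.034,0,-0.06,0.061,0],[0.034,0,-0.065,0.061,0],[0.034,0,-0.068,0.061,0],[0.034,0,-0.068,0.061,0],[0.034,0,-0.06,0.061,0],[0.034,0,-0.058,0.03,0],[0.034,0,-0.058,0,0],[0.034,0,-0.058,0,0]]"
python3 - <<'E'
from h import *
c=dict(np.load('pics/w2.npz'))
A=px2w(c,194,34,.012);B=px2w(c,513,35,.012);d=B-A;print('yaw',np.arctan2(d[1],d[0])-np.pi/2,np.linalg.norm(d));y=np.arctan2(d[1],d[0])-np.pi/2
print('origin',(A+B)[:2]/2+.065*np.array([np.cos(y),np.sin(y)]))
for n,u,v,z in [('thumb',321,216,.062),('f',433,80,.024),('s',417,80,.024)]:
    P=px2w(c,u,v,z);print(n,P,np.array([[np.cos(GY),np.sin(GY)],[-np.sin(GY),np.cos(GY)]])@(P[:2]-G))
c=snap('wrist','w3')
h=cv2.cvtColor(c['image'],cv2.COLOR_RGB2HSV);m=((h[...,0]<16)&(h[...,1]>190)&(h[...,2]>120)).astype(np.uint8);m[:130]=0;m[250:]=0
n,l,s,ce=cv2.connectedComponentsWithStats(m);print(s[1:],ce[1:])
E
```

```text
time: 4.65
ee_pos: [0.6598, -0.1231, 0.125]
orientation: [0.003, 0.032, 0.999, -0.001]
ft_force: [0.8, 0.3, 0.7]
finger_gap: 0.0336
yaw -0.05905709382920277 0.20633203095580446
origin [ 0.61843118 -0.03905676]
thumb [ 0.65770331 -0.06335435  0.062     ] [ 0.04170033 -0.02169154]
f [0.58629806 0.01095447 0.024     ] [-0.0343808   0.04782228]
s [0.58580739 0.00087788 0.024     ] [-0.03421592  0.0377351 ]
[[317 181   1   1   1]
 [314 182   1   1   1]
 [322 182   1   1   1]
 [325 182   1   1   1]
 [329 182   1   1   1]
 [331 226   1   1   1]] [[317. 181.]
 [314. 182.]
 [322. 182.]
 [325. 182.]
 [329. 182.]
 [331. 226.]]
```

View pics/w3.png

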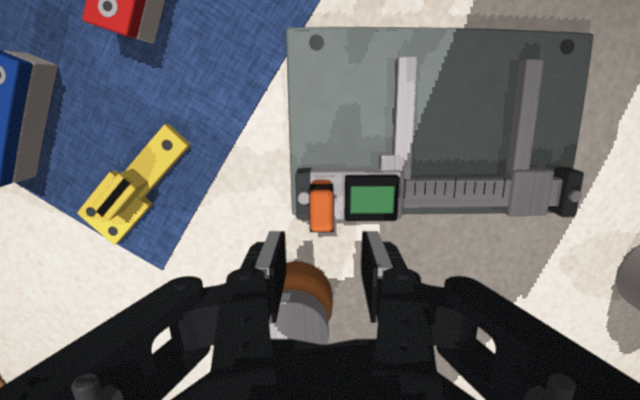

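The jaw now stands open about 70 mm: the sliding face is at about (413,60) and the fixed blade at about (512,60). Red pad next.

```bash
cat >> fit.py <<'E'
ROI=(slice(145,285),slice(352,495))
def tops(c):
    im=c['image'].copy(); k=np.zeros_like(im); k[ROI]=im[ROI]; o={}
    for col in('red','blue','green','yellow','orange'):
        m=mask(k,col)
        if m.sum(): b=blob(m); o[col]=(b[1].round(1).tolist(),int(b[2]))
    return o
E
python3 - <<'E'
from fit import *
print(tops(dict(np.load('pics/top0.npz'))));print(tops(arm.read_camera('top')))
go(.5012,-.2284,.11,2.728)
E
```

```text
{'red': ([400.6, 219.4], 312), 'blue': ([439.1, 187.6], 283), 'green': ([462.5, 210.7], 326), 'yellow': ([410.8, 169.4], 343), 'orange': ([428.9, 239.2], 346)}
{'red': ([400.7, 219.5], 310), 'blue': ([438.7, 187.7], 273), 'green': ([462.5, 210.7], 334), 'yellow': ([410.8, 169.3], 349), 'orange': ([429.0, 239.1], 349)}
d [ 0.1496 -0.1156  0.0104] spin 0.3487 q6 -0.01 rows~4
```

```bash
python3 -m crank "[[0.055,0.1496,-0.1156,0.0104,0.3487],[0.055,0.1496,-0.1156,0.0104,0.3487],[0.055,0.1496,-0.1156,0.0104,0.3487],[0.055,0.1496,-0.1156,0.0104,0.3487],[0.055,0.1496,-0.1156,0.0104,0.3487],[0.055,0.1496,-0.1156,0.0104,0.3487]]"; python3 - <<'E'
from h import *
snap('wrist','w4'); go(.5012,-.2284,.034,2.728)
E
```

```text
time: 5.35
ee_pos: [0.4998, -0.2286, 0.1084]
orientation: [-0.001, 0.206, 0.978, 0.0]
ft_force: [0.1, 0.0, 1.2]
finger_gap: 0.055
d [-0.0006  0.0001  0.0747] spin -0.0008 q6 -0.01 rows~2
```

View pics/w4.png

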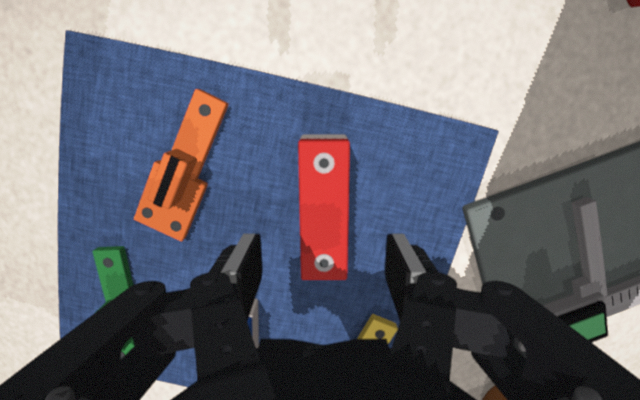

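```bash
python3 - <<'E'
from h import *
c=dict(np.load('pics/w4.npz'))
for u,v in((300,139),(348,139),(302,280),(347,280)): print(px2w(c,u,v,.037).round(4))
E
python3 -m crank "[[0.055,0,0,0.04,0],[0.055,0,0,0.0747,0],[0.055,0,0,0.0747,0],[0.015,0,0,0.0747,0],[0.015,0,0,0.0747,0],[0.015,0,0,0.0747,0],[0.015,0,0,0.0747,0],[0.015,0,0,0.0747,0],[0.015,0,0,0.04,0],[0.015,0,0,-0.03,0],[0.015,0,0,-0.03,0],[0.015,0,0,-0.03,0]]" 40
python3 - <<'E'
from h import *
go(*gw(-.022,.020),.12,GY+np.pi)
E
```

```text
[ 0.4539 -0.2226  0.037 ]
[ 0.465  -0.1974  0.037 ]
[ 0.5365 -0.2596  0.037 ]
[ 0.5483 -0.233   0.037 ]
time: 6.6
ee_pos: [0.5025, -0.2305, 0.1441]
orientation: [0.003, 0.206, 0.979, -0.002]
ft_force: [0.7, -0.5, -1.5]
finger_gap: 0.0292
d [-0.0005  0.2328  0.0237] spin -0.3494 q6 0.04 rows~5
```

```bash
python3 -m crank "[[0.015,-0.0005,0.2328,0.0237,-0.3494],[0.015,-0.0005,0.2328,0.0237,-0.3494],[0.015,-0.0005,0.2328,0.0237,-0.3494],[0.015,-0.0005,0.2328,0.0237,-0.3494],[0.015,-0.0005,0.2328,0.0237,-0.3494],[0.015,-0.0005,0.2328,0.0237,-0.3494],[0.015,-0.0005,0.2328,0.0237,-0.3494],[0.015,-0.0005,0.2328,0.0237,-0.3494]]"; python3 - <<'E'
from h import *
go(*gw(-.022,.020),.046,GY+np.pi); snap('wrist','w5')
E
```

```text
time: 7.4
ee_pos: [0.5943, -0.0168, 0.1152]
orientation: [-0.0, 0.033, 0.999, -0.0]
ft_force: [0.2, 0.0, -1.1]
finger_gap: 0.0288
d [-0.0027 -0.0007  0.0692] spin -0.0007 q6 0.04 rows~2
```

View pics/w5.png

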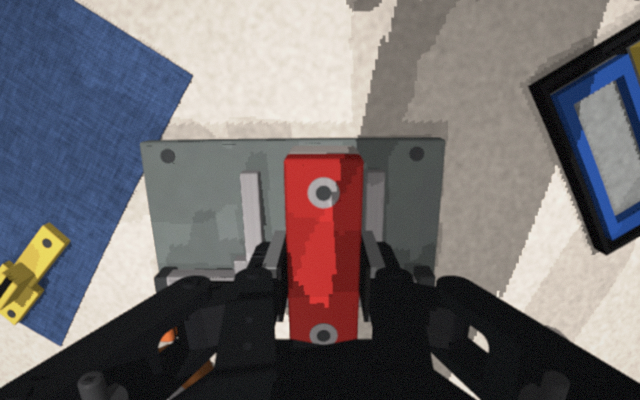

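Pad red is held between both jaws with clear space either side. Lowering onto the rest and releasing.

```bash
python3 -m crank "[[0.015,-0.0027,-0.0007,0.04,0],[0.015,-0.0027,-0.0007,0.06,0],[0.015,-0.0027,-0.0007,0.067,0],[0.015,-0.0027,-0.0007,0.069,0],[0.015,-0.0027,-0.0007,0.069,0],[0.015,-0.0027,-0.0007,0.069,0],[0.015,-0.0027,-0.0007,0.069,0]]"
```

```text
time: 8.15
ee_pos: [0.5979, -0.0173, 0.0475]
orientation: [0.001, 0.033, 0.999, -0.0]
ft_force: [1.3, 0.4, -2.0]
finger_gap: 0.0292
```

```bash
python3 -m crank "[[0.015,0,0,0.002,0],[0.015,0,0,0.003,0],[0.015,0,0,0.003,0],[0.015,0,0,0.003,0]]"; python3 -m crank "[[0.05,0,0,0,0],[0.05,0,0,0,0],[0.05,0,0,0,0],[0.05,0,0,-0.03,0],[0.05,0,0,-0.075,0],[0.034,0,0,-0.075,0],[0.034,0,0,-0.075,0],[0.034,0,0,-0.075,0]]"; python3 - <<'E'
from h import *
snap('wrist','w6');go(*gw(.045,-.081),.12,GY+np.pi);print(pose()[0])
E
```

```text
time: 8.55
ee_pos: [0.598, -0.0172, 0.0468]
orientation: [0.001, 0.032, 0.999, -0.0]
ft_force: [-10.9, 0.4, 21.0]
finger_gap: 0.0293
time: 9.35
ee_pos: [0.5969, -0.0167, 0.1176]
orientation: [-0.001, 0.032, 0.999, 0.0]
ft_force: [0.3, -0.6, 0.3]
finger_gap: 0.0342
d [-0.0673 -0.1019 -0.003 ] spin 0.0001 q6 -0.12 rows~3
[ 0.59663422 -0.01666805  0.11723999]
```

View pics/w6.png

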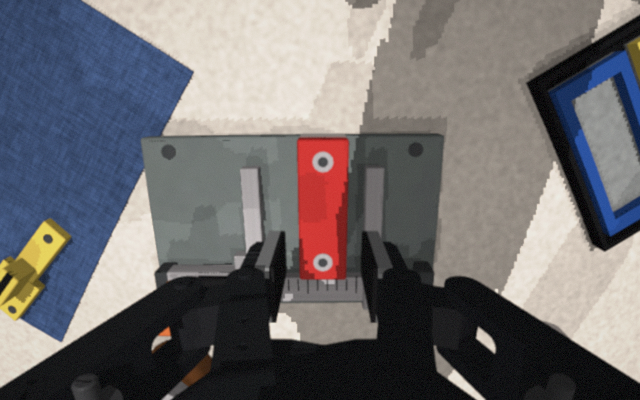

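Red stands on the rest, upright and parallel to the jaws: its top spans about (298..348, 139..280). The sliding jaw is at about u=250 and the fixed jaw at about u=373. Next is the thumb block.

```bash
python3 - <<'E'
from h import *
c=dict(np.load('pics/w3.npz'));gi=lambda P:np.array([[np.cos(GY),np.sin(GY)],[-np.sin(GY),np.cos(GY)]])@(P[:2]-G)
print('thumb',gi(px2w(c,321,208,.062)),'slide',gi(px2w(c,414,100,.024)),'fix',gi(px2w(c,511,100,.024)))
c=dict(np.load('pics/w6.npz'))
print('red',[gi(px2w(c,*q,.048)).round(4) for q in((298,139),(348,139),(301,279),(344,279))],'fix',gi(px2w(c,365,200,.024)))
E
python3 -m crank "[[0.034,-0.0673,-0.1019,-0.003,0],[0.034,-0.0673,-0.1019,-0.003,0],[0.034,-0.0673,-0.1019,-0.003,0],[0.034,-0.0673,-0.1019,-0.003,0],[0.034,-0.0673,-0.1019,-0.003,0],[0.034,-0.0673,-0.1019,-0.003,0]]"
```

```text
thumb [ 0.04264746 -0.08213058] slide [-0.01775225 -0.022416  ] fix [-0.01877394  0.04207616]
red [array([-0.0666,  0.0071]), array([-0.0666,  0.0355]), array([0.0224, 0.0072]), array([0.0224, 0.0347])] fix [-0.02308173  0.04943173]
time: 10.0
ee_pos: [0.6572, -0.1218, 0.1209]
orientation: [-0.001, 0.032, 0.999, 0.0]
ft_force: [0.4, -0.3, -0.7]
finger_gap: 0.0338
```

```bash
python3 -m crank "[[0.034,0,0,0.03,0],[0.034,0,0,0.061,0],[0.034,0,0,0.061,0],[0.034,0,0.006,0.061,0],[0.034,0,0.012,0.061,0],[0.034,0,0.018,0.061,0],[0.034,0,0.023,0.061,0],[0.034,0,0.028,0.061,0],[0.034,0,0.033,0.061,0],[0.034,0,0.037,0.061,0],[0.034,0,0.04,0.061,0],[0.034,0,0.04,0.061,0],[0.034,0,0.04,0.061,0]]"
```

```text
time: 11.3
ee_pos: [0.6603, -0.0827, 0.0605]
orientation: [-0.0, 0.032, 0.999, 0.0]
ft_force: [-0.2, -0.1, -0.4]
finger_gap: 0.0341
```

```bash
python3 -m crank "[[0.034,0,0.001,0,0],[0.034,0,0.002,0,0],[0.034,0,0.003,0,0],[0.034,0,0.003,0,0],[0.034,0,0.003,0,0]]"
```

```text
time: 11.8
ee_pos: [0.6607, -0.0799, 0.0607]
orientation: [-0.0, 0.032, 0.999, 0.0]
ft_force: [-0.8, -1.8, -0.6]
finger_gap: 0.0335
```

```bash
for i in 1; do python3 -m crank "[[0.034,0,0.001,0,0],[0.034,0,0.002,0,0],[0.034,0,0.003,0,0],[0.034,0,0.003,0,0],[0.034,0,0.003,0,0]]"; done; python3 -c "
from h import *
for i in range(3): print(pose()[2]['ft_force'])"
```

```text
time: 12.3
ee_pos: [0.6611, -0.0769, 0.061]
orientation: [0.0, 0.032, 0.999, 0.0]
ft_force: [-0.2, -1.1, -1.3]
finger_gap: 0.0339
[-0.2087753  -1.09725788 -1.29836236]
[-0.2087753  -1.09725788 -1.29836236]
[-0.2087753  -1.09725788 -1.29836236]
```

```bash
python3 -m crank "[[0.034,0,0.001,0,0],[0.034,0,0.002,0,0],[0.034,0,0.002,0,0],[0.034,0,0.002,0,0]]"; python3 -c "
from h import *
snap('wrist','w7')"
```

```text
time: 12.7
ee_pos: [0.6613, -0.0749, 0.061]
orientation: [0.0, 0.032, 0.999, 0.0]
ft_force: [-0.8, -1.7, -0.3]
finger_gap: 0.0338
```

View pics/w7.png

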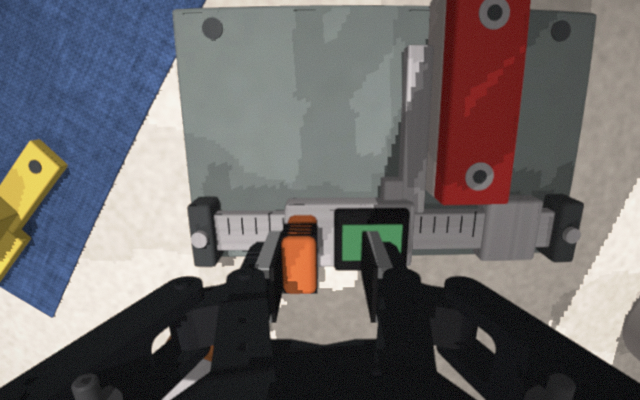

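The view shows the finger bearing on the thumb block at (299,255) and the jaw face at about u=428, right against the pad's side. I'm measuring what remains.

```bash
python3 - <<'E'
from h import *
c=dict(np.load('pics/w7.npz'));gi=lambda P:np.array([[np.cos(GY),np.sin(GY)],[-np.sin(GY),np.cos(GY)]])@(P[:2]-G)
print([gi(px2w(c,*q,.048)).round(4) for q in((447,50),(524,50),(443,150),(516,150))],'plate',gi(px2w(c,174,11,.012)),gi(px2w(c,595,14,.012)),'slide',gi(px2w(c,426,60,.024)))
print('thumb',gi(px2w(c,299,268,.062)))
E
```

```text
[array([-0.0396,  0.015 ]), array([-0.0405,  0.0459]), array([-0.0009,  0.0165]), array([-0.0011,  0.0476])] plate [-0.06247044 -0.10353438] [-0.06434844  0.10208255] slide [-0.03826753  0.01397769]
thumb [ 0.04482395 -0.04230013]
```

```bash
python3 -m crank "[[0.034,0,0.001,0,0],[0.034,0,0.0015,0,0],[0.034,0,0.0015,0,0],[0.034,0,0.0015,0,0]]"
```

```text
time: 13.15
ee_pos: [0.6613, -0.0735, 0.061]
orientation: [0.0, 0.032, 0.999, 0.0]
ft_force: [0.4, -1.1, 0.3]
finger_gap: 0.0337
```

```bash
python3 -m crank "[[0.034,0,0.0005,0,0],[0.034,0,0.001,0,0],[0.034,0,0.001,0,0],[0.034,0,0.001,0,0]]"
```

```text
time: 13.55
ee_pos: [0.6614, -0.073, 0.0609]
orientation: [0.0, 0.033, 0.999, -0.0]
ft_force: [0.1, -5.2, 0.7]
finger_gap: 0.0341
```

```bash
python3 -m crank "[[0.034,0,0.0005,0,0],[0.034,0,0.001,0,0],[0.034,0,0.001,0,0],[0.034,0,0.001,0,0]]"
```

```text
time: 13.95
ee_pos: [0.6614, -0.0729, 0.0609]
orientation: [0.0, 0.033, 0.999, -0.001]
ft_force: [0.6, -9.0, -0.7]
finger_gap: 0.034
```

```bash
python3 -m crank "[[0.034,0,-0.002,0,0],[0.034,0,-0.005,0,0],[0.034,0,-0.009,0,0],[0.034,0,-0.009,0,0],[0.034,0,-0.009,0,0],[0.034,0,-0.009,0,0],[0.034,0,-0.009,0,0],[0.034,0,-0.009,0,0],[0.034,0,-0.009,0,0],[0.034,0,-0.009,0,0],[0.034,0,-0.009,0,0],[0.034,0,-0.009,0,0],[0.034,0,-0.009,0,0],[0.034,0,-0.009,0,0],[0.034,0,-0.009,0,0],[0.034,0,-0.009,0,0]]"; python3 -c "
from h import *
c=snap('wrist','w8');im=cv2.resize(c['image'][0:300,160:600],None,fx=1.8,fy=1.8,interpolation=cv2.INTER_CUBIC);cv2.imwrite('pics/w8c.png',im[:,:,::-1])"
```

```text
time: 15.55
ee_pos: [0.6608, -0.0805, 0.0608]
orientation: [0.0, 0.032, 0.999, 0.0]
ft_force: [-0.1, -0.5, 0.3]
finger_gap: 0.034
```

View pics/w8c.png

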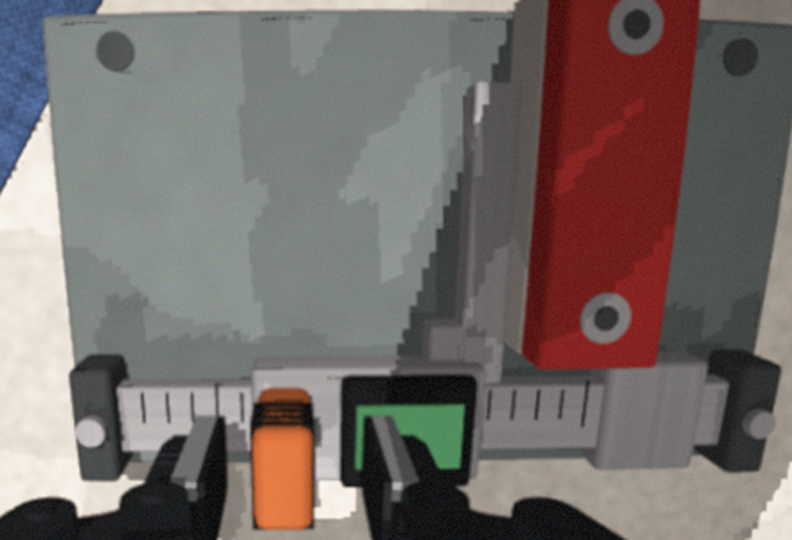

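The image shows the pad flat between fixed and sliding jaws, blade edge parallel to the pad edge, and the fingers clear of the thumb block (crop 283,460). It has been held about 1.4 s. Opening the jaw.

```bash
python3 -m crank "[[0.034,0,-0.005,0,0],[0.034,0,-0.012,0,0],[0.034,0,-0.02,0,0],[0.034,0,-0.028,0,0],[0.034,0,-0.036,0,0],[0.034,0,-0.044,0,0],[0.034,0,-0.05,0,0],[0.034,0,-0.051,0,0],[0.034,0,-0.051,0,0],[0.034,0,-0.042,0,0],[0.034,0,-0.042,-0.03,0],[0.034,0,-0.042,-0.06,0],[0.034,0,-0.042,-0.06,0],[0.05,0,-0.042,-0.06,0],[0.05,0,-0.042,-0.06,0]]"; python3 - <<'E'
from h import *
c=snap('wrist','w9');print(pose()[0])
from fit import *
print(tops(arm.read_camera('top')))
E
```

```text
time: 17.1
ee_pos: [0.6575, -0.1217, 0.1196]
orientation: [-0.001, 0.032, 0.999, 0.0]
ft_force: [1.3, 0.8, -0.3]
finger_gap: 0.0501
[ 0.65730201 -0.12177486  0.11932281]
{'red': ([386.8, 173.9], 37), 'blue': ([438.8, 187.5], 271), 'green': ([462.5, 210.7], 333), 'yellow': ([410.8, 169.3], 346), 'orange': ([428.8, 239.2], 345)}
```

View pics/w9.png

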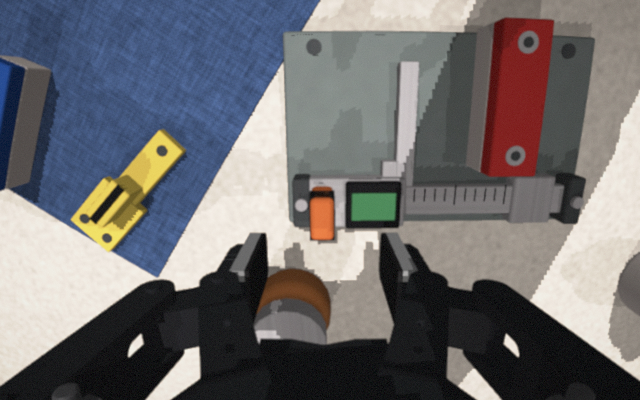

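The jaw is open again (face at about u=415) and red stands against the fixed jaw at (487..550, 20..175).

```bash
python3 - <<'E'
from fit import *
c=dict(np.load('pics/w9.npz'));im=c['image'].copy();im[:,:460]=0;im[200:]=0
m,ce,a=blob(mask(im,'red'));m=cv2.morphologyEx(m,cv2.MORPH_CLOSE,np.ones((9,9)))
r=fit(c,m,'pad',px2w(c,*ce,.045)[:2],.012,yaws=[GY],thick=.029);print(r.x,r.fun)
P=r.x[:2]-G;print('gauge',np.array([[np.cos(GY),np.sin(GY)],[-np.sin(GY),np.cos(GY)]])@P)
g=gw(-.022,.0355);print(g);go(*g,.11,GY+np.pi)
E
```

```text
[ 0.59843337 -0.00431901 -0.05693235  0.0303146   0.0075172 ] 0.11294539295226635
gauge [-0.02127905  0.03336929]
[ 0.59785233 -0.00214597]
d [0.067  0.1156 0.0095] spin 0.0003 q6 0.06 rows~3
```

```bash
python3 -m crank "[[0.055,0.067,0.115,0.009,0],[0.055,0.067,0.115,0.009,0],[0.055,0.067,0.115,0.009,0],[0.055,0.067,0.115,0.009,0],[0.055,0.067,0.115,0.04,0],[0.055,0.067,0.115,0.072,0],[0.055,0.067,0.115,0.072,0],[0.055,0.067,0.115,0.072,0],[0.015,0.067,0.115,0.072,0],[0.015,0.067,0.115,0.072,0],[0.015,0.067,0.115,0.072,0],[0.015,0.067,0.115,0.072,0],[0.015,0.067,0.115,0.072,0],[0.015,0.067,0.115,0.03,0],[0.015,0.067,0.115,-0.02,0],[0.015,0.067,0.115,-0.06,0],[0.015,0.067,0.115,-0.06,0],[0.015,0.067,0.115,-0.06,0]]" 40; python3 - <<'E'
from h import *
go(.46,.28,.28,2.7)
E
```

```text
time: 19.0
ee_pos: [0.5994, -0.0036, 0.1822]
orientation: [0.001, 0.032, 0.999, -0.0]
ft_force: [-0.1, -0.0, -2.6]
finger_gap: 0.0289
d [ 0.1573  0.2739 -0.0983] spin 0.3767 q6 0.99 rows~7
```

```bash
python3 - <<'E'
from h import *
go(.57,.33,.29,3.61)
E
```

```text
d [ 0.0507  0.3309 -0.108 ] spin -0.5333 q6 0.06 rows~8
```

```bash
python3 -m crank "[[0.015,0.0507,0.3309,-0.108,-0.5333],[0.015,0.0507,0.3309,-0.108,-0.5333],[0.015,0.0507,0.3309,-0.108,-0.5333],[0.015,0.0507,0.3309,-0.108,-0.5333],[0.015,0.0507,0.3309,-0.108,-0.5333],[0.015,0.0507,0.3309,-0.108,-0.5333],[0.015,0.0507,0.3309,-0.108,-0.5333],[0.015,0.0507,0.3309,-0.108,-0.5333],[0.015,0.0507,0.3309,-0.108,-0.5333],[0.015,0.0507,0.3309,-0.108,-0.5333],[0.015,0.0507,0.3309,-0.108,-0.5333]]"; python3 - <<'E'
from h import *
c=snap('wrist','w10');print(pose()[0])
E
```

```text
time: 20.1
ee_pos: [0.5695, 0.3287, 0.2877]
orientation: [-0.001, -0.231, 0.973, -0.0]
ft_force: [0.0, -0.4, -1.4]
finger_gap: 0.029
[0.5696243  0.32876062 0.28799627]
```

View pics/w10.png

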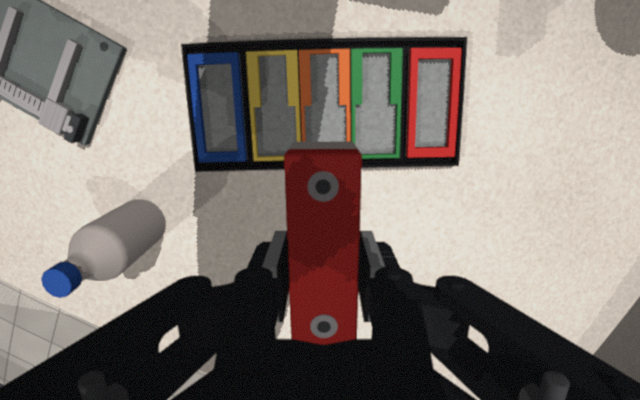

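All five pockets are visible: blue (217,108), yellow (273,105), orange (325,103), green (377,103) and red (433,103). The wide ends are at the bottom, away from the robot.

```bash
python3 - <<'E'
from fit import *
c=dict(np.load('pics/w10.npz'))
P=[px2w(c,u,v,.014)[:2] for u,v in((182,45),(467,38),(459,166),(195,171))]
print('tray',np.mean(P,0),[np.linalg.norm(P[i]-P[(i+1)%4]).round(4) for i in range(4)],[np.arctan2(*(P[i+1]-P[i])[::-1]).round(3) for i in range(3)])
im=c['image'].copy();im[182:]=0;im[:,:180]=0;im[:,475:]=0;im[142:,283:365]=0
S=4
for col in('red','green','orange','yellow','blue'):
    m=mask(im,col)
    m=cv2.morphologyEx(m,cv2.MORPH_CLOSE,np.ones((3,3)));m,_,_=blob(m); 
    ys,xs=np.nonzero(m);W=np.array([px2w(c,u,v,.016)[:2] for u,v in zip(xs,ys)])
    (cx,cy),(w,h),an=cv2.minAreaRect((W*1000).astype(np.float32));print(col,len(xs),round(cx,1),round(cy,1),round(w,1),round(h,1),round(an,1))
E
```

```text
tray [0.51655706 0.30640769] [np.float64(0.316), np.float64(0.1446), np.float64(0.3175), np.float64(0.1432)] [np.float64(2.061), np.float64(0.493), np.float64(-1.085)]
red 2795 458.6 414.2 123.8 59.8 28.0
green 1808 489.1 356.8 123.4 56.8 28.5
orange 1796 506.4 299.8 101.3 57.4 27.7
yellow 2049 543.4 254.1 124.1 57.7 28.0
blue 2520 574.2 196.0 122.9 58.8 28.0
```

```bash
cat >> h.py <<'E'
TY=.490
BAY=dict(red=(.4580,.4149),green=(.4891,.3567),orange=(.5164,.3055),yellow=(.5437,.2543),blue=(.5748,.1961))
E
python3 - <<'E'
from h import *
c=dict(np.load('pics/w10.npz'));p,R,s=pose()
for q in((323,151),(323,343)): print((R.T@(px2w(c,*q,.289)-p)).round(4))
go(*BAY['red'],.09,TY+np.pi)
E
```

```text
[ 0.0483  0.0008 -0.0009]
[-0.0354  0.0008 -0.001 ]
d [0.0607 0.1271 0.1981] spin -0.0234 q6 0.25 rows~5
```

```bash
python3 -m crank "[[0.015,0.0585,0.1271,0.198,-0.0234],[0.015,0.0585,0.1271,0.198,-0.0234],[0.015,0.0585,0.1271,0.198,-0.0234],[0.015,0.0585,0.1271,0.198,-0.0234],[0.015,0.0585,0.1271,0.198,-0.0234],[0.015,0.0585,0.1271,0.198,-0.0234],[0.015,0.0585,0.1271,0.22,-0.0234],[0.015,0.0585,0.1271,0.235,-0.0234],[0.015,0.0585,0.1271,0.242,-0.0234],[0.015,0.0585,0.1271,0.242,-0.0234],[0.015,0.0585,0.1271,0.242,-0.0234],[0.015,0.0585,0.1271,0.242,-0.0234]]"
```

```text
time: 21.35
ee_pos: [0.4606, 0.4171, 0.0475]
orientation: [0.0, -0.243, 0.97, 0.0]
ft_force: [1.1, 0.1, -0.9]
finger_gap: 0.0289
```

```bash
python3 -m crank "[[0.015,0.001,-0.001,0.003,0],[0.015,0.001,-0.001,0.005,0],[0.015,0.001,-0.001,0.005,0],[0.015,0.001,-0.001,0.005,0]]"
```

```text
time: 21.75
ee_pos: [0.4604, 0.4166, 0.0456]
orientation: [0.002, -0.244, 0.97, 0.0]
ft_force: [-9.0, -4.3, 24.0]
finger_gap: 0.0288
```

```bash
python3 -m crank "[[0.05,0,0,-0.002,0],[0.05,0,0,-0.002,0],[0.05,0,0,-0.002,0],[0.05,0,0,-0.04,0],[0.05,0,0,-0.08,0],[0.05,-0.05,0,-0.12,0],[0.05,-0.06,0,-0.12,0],[0.05,-0.06,0,-0.12,0]]"; python3 - <<'E'
from fit import *
c=snap('wrist','w11');p,R,s=pose();print(p)
im=c['image'];t=arm.read_camera('top');cv2.imwrite('pics/t1.png',t['image'][:,:,::-1])
b=cv2.resize(t['image'][150:290,140:310],(510,420),interpolation=cv2.INTER_CUBIC)
a=np.zeros((480,800,3),np.uint8);a=np.hstack([cv2.resize(im[:260,150:560],None,fx=.9,fy=.9)[:234],cv2.resize(t['image'][150:290,140:310],(284,234))]);cv2.imwrite('pics/m1.png',a[:,:,::-1])
# red fit
m,ce,ar=blob(mask(im,'red'));m=cv2.morphologyEx(m,cv2.MORPH_CLOSE,np.ones((9,9)));print(ce,ar)
print(tops(t))
E
```

```text
time: 22.55
ee_pos: [0.5151, 0.445, 0.1633]
orientation: [0.002, -0.243, 0.97, 0.0]
ft_force: [-0.3, 0.2, -0.2]
finger_gap: 0.05
[0.51331625 0.44435126 0.16176234]
[323.0151877   95.01184449] 10469
{'blue': ([438.6, 186.9], 285), 'green': ([462.5, 210.6], 332), 'yellow': ([410.8, 169.3], 348), 'orange': ([428.9, 239.2], 348)}
```

View pics/m1.png

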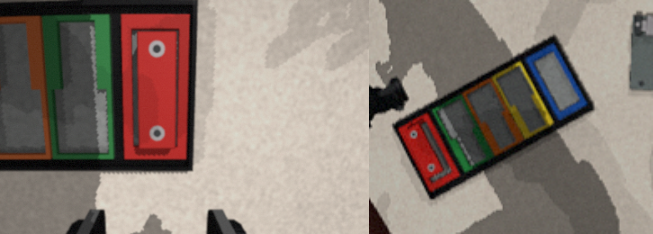

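Red lies inside its pocket, with its top at about (136..178, 30..150) in the left panel and the rim visible all round. Blue pad next.

```bash
python3 - <<'E'
from h import *
go(.5883,-.3401,.13,2.6725)
E
```

```text
d [ 0.303  -0.7271  0.0313] spin 0.9608 q6 -0.06 rows~16
```

```bash
python3 -m crank "[[0.055,0.303,-0.7271,0.0313,0.9608],[0.055,0.303,-0.7271,0.0313,0.9608],[0.055,0.303,-0.7271,0.0313,0.9608],[0.055,0.303,-0.7271,0.0313,0.9608],[0.055,0.303,-0.7271,0.0313,0.9608],[0.055,0.303,-0.7271,0.0313,0.9608],[0.055,0.303,-0.7271,0.0313,0.9608],[0.055,0.303,-0.7271,0.0313,0.9608],[0.055,0.303,-0.7271,0.0313,0.9608],[0.055,0.303,-0.7271,0.0313,0.9608],[0.055,0.303,-0.7271,0.0313,0.9608],[0.055,0.303,-0.7271,0.0313,0.9608],[0.055,0.303,-0.7271,0.0313,0.9608],[0.055,0.303,-0.7271,0.0313,0.9608],[0.055,0.303,-0.7271,0.0313,0.9608],[0.055,0.303,-0.7271,0.0313,0.9608],[0.055,0.303,-0.7271,0.0313,0.9608],[0.055,0.303,-0.7271,0.0313,0.9608],[0.055,0.303,-0.7271,0.0313,0.9608],[0.055,0.303,-0.7271,0.0313,0.9608]]"; python3 - <<'E'
from fit import *
c=snap('wrist','w12');p,R,s=pose();print(p)
m,ce,a=blob(mask(c['image'],'blue'));m=cv2.morphologyEx(m,cv2.MORPH_CLOSE,np.ones((9,9)));print(ce,a)
r=fit(c,m,'pad',(.5883,-.3401),.001,yaws=[2.6725-np.pi],thick=.026);print(r.x,r.fun)
go(r.x[0],r.x[1],.034,r.x[2]+np.pi)
E
```

```text
time: 24.65
ee_pos: [0.5887, -0.3383, 0.1306]
orientation: [-0.0, 0.232, 0.973, 0.0]
ft_force: [-0.2, -0.1, -0.7]
finger_gap: 0.0551
[ 0.58878798 -0.3384481   0.13069142]
[321.12633535 197.40757083] 4306
[ 0.58917421 -0.33994307 -0.46531922  0.02615482  0.00778567] 0.14651959084604715
d [-0.001  -0.0012  0.0967] spin -0.0021 q6 -0.06 rows~2
```

```bash
python3 -m crank "[[0.055,-0.001,-0.0012,0.05,0],[0.055,-0.001,-0.0012,0.09,0],[0.055,-0.001,-0.0012,0.0965,0],[0.055,-0.001,-0.0012,0.0965,0],[0.055,-0.001,-0.0012,0.0965,0],[0.015,-0.001,-0.0012,0.0965,0],[0.015,-0.001,-0.0012,0.0965,0],[0.015,-0.001,-0.0012,0.0965,0],[0.015,-0.001,-0.0012,0.0965,0],[0.015,-0.001,-0.0012,0.0965,0],[0.015,-0.001,-0.0012,0.05,0],[0.015,-0.001,-0.0012,0,0],[0.015,-0.001,-0.0012,-0.005,0],[0.015,-0.001,-0.0012,-0.005,0],[0.015,-0.001,-0.0012,-0.005,0]]" 40; python3 - <<'E'
from h import *
go(*gw(-.022,.020),.12,GY+np.pi)
E
```

```text
time: 26.2
ee_pos: [0.5886, -0.3411, 0.1343]
orientation: [-0.001, 0.232, 0.973, 0.0]
ft_force: [-0.2, 0.6, -1.8]
finger_gap: 0.025
d [0.1389 0.2923 0.0146] spin -0.4040 q6 0.04 rows~7
```

```bash
python3 -m crank "[[0.015,0.1389,0.2923,0.0146,-0.404],[0.015,0.1389,0.2923,0.0146,-0.404],[0.015,0.1389,0.2923,0.0146,-0.404],[0.015,0.1389,0.2923,0.0146,-0.404],[0.015,0.1389,0.2923,0.0146,-0.404],[0.015,0.1389,0.2923,0.0146,-0.404],[0.015,0.1389,0.2923,0.0146,-0.404],[0.015,0.1389,0.2923,0.0146,-0.404],[0.015,0.1389,0.2923,0.0146,-0.404],[0.015,0.1389,0.2923,0.04,-0.404],[0.015,0.1389,0.2923,0.07,-0.404],[0.015,0.1389,0.2923,0.084,-0.404],[0.015,0.1389,0.2923,0.084,-0.404],[0.015,0.1389,0.2923,0.084,-0.404]]"; python3 - <<'E'
from h import *
go(*gw(-.022,.020),.045,GY+np.pi)
E
```

```text
time: 27.6
ee_pos: [0.5973, -0.0186, 0.052]
orientation: [0.0, 0.033, 0.999, 0.0]
ft_force: [0.6, 0.5, -0.5]
finger_gap: 0.0249
d [0.0006 0.001  0.007 ] spin -0.0009 q6 0.04 rows~1
```

```bash
python3 -m crank "[[0.015,0,0,0.003,0],[0.015,0,0,0.005,0],[0.015,0,0,0.006,0],[0.015,0,0,0.006,0],[0.015,0,0,0.006,0]]"
```

```text
time: 28.1
ee_pos: [0.5976, -0.018, 0.0464]
orientation: [0.001, 0.032, 0.999, -0.0]
ft_force: [-1.4, -0.5, 5.6]
finger_gap: 0.0251
```

Light contact on the rest. I'll release, lift and go to the thumb block.

```bash
python3 -m crank "[[0.05,0,0,-0.001,0],[0.05,0,0,-0.001,0],[0.05,0,0,-0.001,0],[0.05,0,0,-0.04,0],[0.05,0,0,-0.075,0],[0.034,-0.0675,-0.1,-0.075,0],[0.034,-0.0675,-0.1,-0.075,0],[0.034,-0.0675,-0.1,-0.075,0],[0.034,-0.0675,-0.1,-0.075,0],[0.034,-0.0675,-0.1,-0.075,0],[0.034,-0.0675,-0.1,-0.075,0]]"; python3 - <<'E'
from fit import *
c=snap('wrist','w13')
im=c['image'].copy();im[240:]=0;im[:,:420]=0
m,ce,a=blob(mask(im,'blue'));m=cv2.morphologyEx(m,cv2.MORPH_CLOSE,np.ones((9,9)));print(ce,a)
r=fit(c,m,'pad',gw(-.022,.02),.012,yaws=[GY],thick=.025);print(r.x,r.fun)
gi=lambda P:np.array([[np.cos(GY),np.sin(GY)],[-np.sin(GY),np.cos(GY)]])@(P[:2]-G)
print('pad gauge',gi(r.x),'tcp',gi(pose()[0]),pose()[0][2])
h=cv2.cvtColor(c['image'],cv2.COLOR_RGB2HSV);m=((h[...,0]<16)&(h[...,1]>170)&(h[...,2]>120)).astype(np.uint8);m[:160]=0;m[260:]=0
n,l,s,ce=cv2.connectedComponentsWithStats(m);i=1+np.argmax(s[1:,4]);print('thumb px',s[i],gi(px2w(c,*ce[i],.06)))
E
```

```text
time: 29.2
ee_pos: [0.6576, -0.1209, 0.1203]
orientation: [-0.0, 0.032, 0.999, 0.0]
ft_force: [-0.8, -0.3, -0.9]
finger_gap: 0.0339
[491.03222971  93.6998242 ] 6826
[ 0.59669299 -0.01760454 -0.06438603  0.02410798  0.01153113] 0.13194082055766332
pad gauge [-0.02215279  0.01999878] tcp [ 0.04539111 -0.07906717] 0.12047358424652872
thumb px [309 197  23  42 930] [ 0.04465945 -0.08035708]
```

```bash
python3 -m crank "[[0.034,0,0,0.03,0],[0.034,0,0,0.06,0],[0.034,0,0,0.06,0],[0.034,0,0.006,0.06,0],[0.034,0,0.012,0.06,0],[0.034,0,0.018,0.06,0],[0.034,0,0.023,0.06,0],[0.034,0,0.028,0.06,0],[0.034,0,0.033,0.06,0],[0.034,0,0.037,0.06,0],[0.034,0,0.04,0.06,0],[0.034,0,0.043,0.06,0],[0.034,0,0.046,0.06,0],[0.034,0,0.048,0.06,0],[0.034,0,0.049,0.06,0],[0.034,0,0.049,0.06,0],[0.034,0,0.049,0.06,0]]"
```

```text
time: 30.95
ee_pos: [0.661, -0.0729, 0.0602]
orientation: [-0.0, 0.032, 0.999, 0.0]
ft_force: [0.5, -0.1, 0.5]
finger_gap: 0.0344
```

```bash
python3 -m crank "[[0.034,0,0.0005,0,0],[0.034,0,0.001,0,0],[0.034,0,0.001,0,0],[0.034,0,0.001,0,0]]"
```

```text
time: 31.35
ee_pos: [0.6611, -0.0722, 0.0603]
orientation: [-0.0, 0.033, 0.999, 0.0]
ft_force: [-0.2, -1.2, -1.3]
finger_gap: 0.0343
```

```bash
python3 -m crank "[[0.034,0,0.0005,0,0],[0.034,0,0.001,0,0],[0.034,0,0.001,0,0],[0.034,0,0.001,0,0]]"
```

```text
time: 31.75
ee_pos: [0.6614, -0.0711, 0.0606]
orientation: [0.0, 0.032, 0.999, 0.0]
ft_force: [-1.2, -1.5, -0.5]
finger_gap: 0.034
```

```bash
python3 -m crank "[[0.034,0,0.0005,0,0],[0.034,0,0.001,0,0],[0.034,0,0.001,0,0],[0.034,0,0.001,0,0]]"
```

```text
time: 32.15
ee_pos: [0.6615, -0.0701, 0.0605]
orientation: [0.0, 0.032, 0.999, 0.0]
ft_force: [-1.4, -0.6, -0.4]
finger_gap: 0.0339
```

```bash
python3 -m crank "[[0.034,0,0.0005,0,0],[0.034,0,0.0008,0,0],[0.034,0,0.0008,0,0],[0.034,0,0.0008,0,0]]"
```

```text
time: 32.55
ee_pos: [0.6615, -0.0693, 0.0605]
orientation: [0.0, 0.032, 0.999, 0.0]
ft_force: [-1.1, -1.7, -0.5]
finger_gap: 0.0342
```

```bash
python3 -m crank "[[0.034,0,0.0004,0,0],[0.034,0,0.0006,0,0],[0.034,0,0.0006,0,0],[0.034,0,0.0006,0,0]]"
```

```text
time: 32.95
ee_pos: [0.6615, -0.0691, 0.0605]
orientation: [0.0, 0.033, 0.999, -0.0]
ft_force: [-2.5, -5.0, -0.9]
finger_gap: 0.0343
```

Force rose to 5 N where expected, so the pad is held. I back off, leave it for the reading, then open.

```bash
python3 -m crank "[[0.034,0,-0.002,0,0],[0.034,0,-0.005,0,0],[0.034,0,-0.009,0,0],[0.034,0,-0.009,0,0],[0.034,0,-0.009,0,0],[0.034,0,-0.009,0,0],[0.034,0,-0.009,0,0],[0.034,0,-0.009,0,0],[0.034,0,-0.009,0,0],[0.034,0,-0.009,0,0],[0.034,0,-0.009,0,0],[0.034,0,-0.009,0,0],[0.034,0,-0.009,0,0],[0.034,0,-0.009,0,0],[0.034,0,-0.009,0,0],[0.034,0,-0.009,0,0],[0.034,0,-0.009,0,0]]"; python3 - <<'E'
from fit import *
c=snap('wrist','w14');gi=lambda P:np.array([[np.cos(GY),np.sin(GY)],[-np.sin(GY),np.cos(GY)]])@(P[:2]-G)
im=c['image'].copy();im[240:]=0;im[:,:420]=0
m,ce,a=blob(mask(im,'blue'));m=cv2.morphologyEx(m,cv2.MORPH_CLOSE,np.ones((9,9)))
c0=dict(c);r=fit(c0,m,'pad',gw(-.022,.037),.012,yaws=[GY],thick=.025);print(ce,a,r.x,r.fun,'pad gauge',gi(r.x))
b=cv2.resize(c['image'][0:300,160:600],None,fx=1.8,fy=1.8,interpolation=cv2.INTER_CUBIC);cv2.imwrite('pics/w14c.png',b[:,:,::-1])
E
```

```text
time: 34.65
ee_pos: [0.661, -0.0777, 0.0605]
orientation: [0.0, 0.033, 0.999, 0.0]
ft_force: [-0.0, 0.7, 0.4]
finger_gap: 0.0338
[495.15818893  98.62069792] 12523 [ 0.59535974 -0.00111753 -0.05837554  0.02473768  0.01112996] 0.11266671404543627 pad gauge [-0.02455413  0.03636436]
```

View pics/w14c.png

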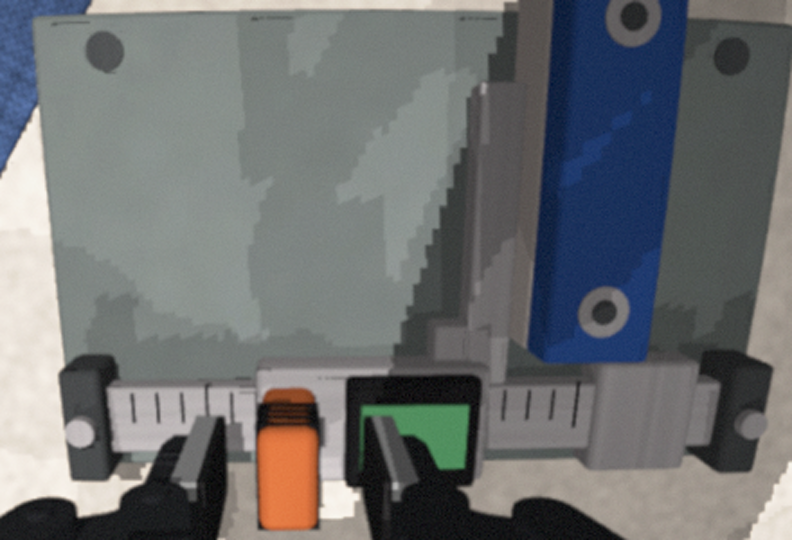

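Blue is held flat between both jaws with the blade edge parallel to the pad, and the fingers are clear of the thumb block. Opening the jaw.

```bash
python3 -m crank "[[0.034,0,-0.005,0,0],[0.034,0,-0.012,0,0],[0.034,0,-0.02,0,0],[0.034,0,-0.028,0,0],[0.034,0,-0.036,0,0],[0.034,0,-0.044,0,0],[0.034,0,-0.052,0,0],[0.034,0,-0.054,0,0],[0.034,0,-0.054,0,0],[0.034,0,-0.045,0,0],[0.034,0,-0.045,-0.03,0],[0.034,0,-0.045,-0.06,0],[0.055,0,-0.045,-0.06,0],[0.055,0,-0.045,-0.06,0],[0.055,0,-0.045,-0.06,0]]"; python3 - <<'E'
from fit import *
print(tops(arm.read_camera('top')))
go(*gw(-.022,.0368),.11,GY+np.pi)
c=snap('wrist','w15');gi=lambda P:np.array([[np.cos(GY),np.sin(GY)],[-np.sin(GY),np.cos(GY)]])@(P[:2]-G)
h=cv2.cvtColor(c['image'],cv2.COLOR_RGB2HSV);m=((h[...,0]<16)&(h[...,1]>170)&(h[...,2]>120)).astype(np.uint8);m[:160]=0;m[260:]=0
n,l,s,ce=cv2.connectedComponentsWithStats(m);i=1+np.argmax(s[1:,4]);print('thumb px',s[i],gi(px2w(c,*ce[i],.06)))
E
```

```text
time: 36.2
ee_pos: [0.6575, -0.1219, 0.1195]
orientation: [-0.001, 0.032, 0.999, 0.0]
ft_force: [0.6, -0.4, -0.3]
finger_gap: 0.0552
{'red': ([378.7, 207.1], 23), 'blue': ([419.1, 172.6], 14), 'green': ([462.5, 210.6], 335), 'yellow': ([410.8, 169.4], 348), 'orange': ([428.9, 239.2], 353)}
d [0.0671 0.117  0.0093] spin 0.0004 q6 0.06 rows~3
thumb px [310 198  24  42 941] [ 0.04467162 -0.08081462]
```

```bash
python3 -m crank "[[0.055,0.067,0.117,0.009,0],[0.055,0.067,0.117,0.009,0],[0.055,0.067,0.117,0.009,0],[0.055,0.067,0.117,0.009,0],[0.055,0.067,0.117,0.04,0],[0.055,0.067,0.117,0.0725,0],[0.055,0.067,0.117,0.0725,0],[0.055,0.067,0.117,0.0725,0],[0.055,0.067,0.117,0.0725,0],[0.015,0.067,0.117,0.0725,0],[0.015,0.067,0.117,0.0725,0],[0.015,0.067,0.117,0.0725,0],[0.015,0.067,0.117,0.0725,0],[0.015,0.067,0.117,0.0725,0],[0.015,0.067,0.117,0.03,0],[0.015,0.067,0.117,-0.01,0],[0.015,0.067,0.117,-0.02,0],[0.015,0.067,0.117,-0.02,0],[0.015,0.067,0.117,-0.02,0],[0.015,0.067,0.117,-0.02,0]]" 40; python3 - <<'E'
from h import *
go(*BAY['blue'],.10,TY+np.pi)
E
```

```text
time: 38.3
ee_pos: [0.5976, -0.0013, 0.1383]
orientation: [-0.002, 0.032, 0.999, 0.0]
ft_force: [0.4, -0.4, -1.5]
finger_gap: 0.0253
d [0.0355 0.1955 0.0385] spin -0.5550 q6 -0.16 rows~5
```

```bash
python3 -m crank "[[0.015,0.0345,0.1955,0.0385,-0.555],[0.015,0.0345,0.1955,0.0385,-0.555],[0.015,0.0345,0.1955,0.0385,-0.555],[0.015,0.0345,0.1955,0.0385,-0.555],[0.015,0.0345,0.1955,0.0385,-0.555],[0.015,0.0345,0.1955,0.0385,-0.555],[0.015,0.0345,0.1955,0.0385,-0.555],[0.015,0.0345,0.1955,0.0385,-0.555],[0.015,0.0345,0.1955,0.06,-0.555],[0.015,0.0345,0.1955,0.08,-0.555],[0.015,0.0345,0.1955,0.09,-0.555],[0.015,0.0345,0.1955,0.09,-0.555],[0.015,0.0345,0.1955,0.09,-0.555],[0.015,0.0345,0.1955,0.09,-0.555]]"; python3 - <<'E'
from h import *
p,R,s=pose();print(np.arctan2(R[1,0],R[0,0])-np.pi+2*np.pi)
go(*BAY['blue'],.043,TY+np.pi)
E
```

```text
time: 39.7
ee_pos: [0.578, 0.1957, 0.0519]
orientation: [0.001, -0.242, 0.97, -0.0]
ft_force: [-0.4, -0.6, -1.5]
finger_gap: 0.0248
0.4896077912474466
d [0.0026 0.0019 0.0089] spin -0.0004 q6 -0.16 rows~1
```

```bash
python3 -m crank "[[0.015,0.0015,0.0015,0,0],[0.015,0.0015,0.0015,0.004,0],[0.015,0.0015,0.0015,0.007,0],[0.015,0.0015,0.0015,0.0075,0],[0.015,0.0015,0.0015,0.0075,0],[0.015,0.0015,0.0015,0.0075,0]]"
```

```text
time: 40.3
ee_pos: [0.5752, 0.1965, 0.0445]
orientation: [0.0, -0.243, 0.97, -0.0]
ft_force: [-6.4, -0.4, 12.6]
finger_gap: 0.0249
```

Contact at the floor height expected. Release, lift and check the placement.

```bash
python3 -m crank "[[0.045,0,0,-0.002,0],[0.045,0,0,-0.002,0],[0.045,0,0,-0.002,0],[0.045,0,0,-0.04,0],[0.045,0,0,-0.08,0],[0.045,-0.05,0.03,-0.12,0],[0.045,-0.06,0.03,-0.12,0],[0.045,-0.06,0.03,-0.12,0],[0.045,-0.06,0.03,-0.12,0]]"; cat >> fit.py <<'E'
def inbay(c,col,kind,thick=.028,win=None):
    im=c['image'].copy(); k=np.zeros_like(im); u,v=w2px(c,[*BAY[col],.03]).astype(int)
    return u,v
def bf(P,col):
    d=np.array(P[:2])-BAY[col];return np.array([[np.cos(TY),np.sin(TY)],[-np.sin(TY),np.cos(TY)]])@d
E
python3 - <<'E'
from fit import *
c=snap('wrist','w16');p,R,s=pose();print(p)
# dark/bright floor strips around pad: screws = grey circles on blue
g=c['image'];hsv=cv2.cvtColor(g,cv2.COLOR_RGB2HSV)
u,v=w2px(c,[*BAY['blue'],.043]);print(u,v)
m=((abs(hsv[...,0].astype(int)-110)<10)&(hsv[...,1]>150)).astype(np.uint8)
W=[px2w(c,x,y,.043) for x,y in ((u,v),)]
cn,hi=cv2.findContours(m,cv2.RETR_CCOMP,cv2.CHAIN_APPROX_NONE)
for k,h in zip(cn,hi[0]):
    a=cv2.contourArea(k)
    if h[3]>=0 and a>40:
        ce=k[:,0].mean(0);print('hole',a,ce.round(1),(bf(px2w(c,*ce,.043),'blue')*1000).round(1))
E
```

```text
time: 41.2
ee_pos: [0.6137, 0.2513, 0.1623]
orientation: [-0.0, -0.243, 0.97, -0.0]
ft_force: [-0.3, -0.7, 0.1]
finger_gap: 0.0448
[0.6131965  0.25078084 0.16188457]
278.4239871790833 107.45065595752776
hole 301.0 [281.6 149.5] [29.6  1.3]
hole 348.5 [278.2  55.7] [-34.4   0.8]
hole 677.0 [260.3 104. ] [ -2.4 -12.6]
hole 1511.5 [303.8 103.2] [-2.8 17.8]
```

Blue's screws sit at x −34 and +30 mm, y +1 mm in the pocket frame, so it is centred within 3 mm and parallel. Now the guides.

```bash
cat >> h.py <<'E'
GU=dict(orange=(.4401,-.3062,5.3964-2*np.pi),green=(.5186,-.4105,-.3669),yellow=(.6448,-.2642,5.427-2*np.pi))
def blk(col): x,y,a=GU[col];return x+.006*np.cos(a),y+.006*np.sin(a),a+np.pi
def bay(col): x,y=BAY[col];return x+.006*np.cos(TY),y+.006*np.sin(TY),TY+np.pi
E
python3 - <<'E'
from fit import *
print(tops(arm.read_camera('top')))
for k in GU: x,y,a=blk(k); print(k,x,y,a); go(x,y,.12,a)
E
```

```text
{'blue': ([404.3, 182.4], 15), 'green': ([462.4, 210.6], 344), 'yellow': ([410.9, 169.3], 348), 'orange': ([428.9, 239.2], 345)}
orange 0.4438914409019463 -0.3108502662167933 2.2548073464102067
d [ 0.4132 -0.4159  0.0424] spin 1.3765 q6 0.28 rows~12
green 0.524200663230922 -0.41265234090557185 2.774692653589793
d [ 0.3902 -0.5435  0.0423] spin 0.8566 q6 -0.30 rows~14
yellow 0.6487319419038746 -0.26873208923837066 2.2854073464102065
d [ 0.2126 -0.4751  0.042 ] spin 1.3459 q6 0.46 rows~11
```

```bash
python3 -m crank "[[0.045,0.4132,-0.4159,0.042,1.3765],[0.045,0.4132,-0.4159,0.042,1.3765],[0.045,0.4132,-0.4159,0.042,1.3765],[0.045,0.4132,-0.4159,0.042,1.3765],[0.045,0.4132,-0.4159,0.042,1.3765],[0.045,0.4132,-0.4159,0.042,1.3765],[0.045,0.4132,-0.4159,0.042,1.3765],[0.045,0.4132,-0.4159,0.042,1.3765],[0.045,0.4132,-0.4159,0.042,1.3765],[0.045,0.4132,-0.4159,0.042,1.3765],[0.045,0.4132,-0.4159,0.042,1.3765],[0.045,0.4132,-0.4159,0.042,1.3765],[0.045,0.4132,-0.4159,0.042,1.3765],[0.045,0.4132,-0.4159,0.042,1.3765],[0.045,0.4132,-0.4159,0.042,1.3765],[0.045,0.4132,-0.4159,0.042,1.3765],[0.045,0.4132,-0.4159,0.042,1.3765],[0.045,0.4132,-0.4159,0.042,1.3765],[0.045,0.4132,-0.4159,0.042,1.3765]]"; python3 - <<'E'
from fit import *
c=snap('wrist','w17');x,y,a=GU['orange']
m,ce,ar=blob(mask(c['image'],'orange'));m=cv2.morphologyEx(m,cv2.MORPH_CLOSE,np.ones((9,9)));print(ce,ar)
r=fit(c,m,'guide',(x,y),.001,yaws=[a]);print(r.x,r.fun)
r=r.x;go(r[0]+.006*np.cos(r[2]),r[1]+.006*np.sin(r[2]),.029,r[2]+np.pi)
go(*blk('orange')[:2],.029,blk('orange')[2])
E
```

```text
time: 43.2
ee_pos: [0.4452, -0.3099, 0.121]
orientation: [0.0, 0.429, 0.904, 0.0]
ft_force: [0.8, -1.4, -0.5]
finger_gap: 0.0455
[321.2905224  189.27193888] 4843
[ 0.44052074 -0.30688108 -0.88360007] 0.0454201656226364
d [-0.0006 -0.0016  0.092 ] spin -0.0024 q6 0.27 rows~2
d [ 0.0002 -0.0015  0.092 ] spin 0.0008 q6 0.28 rows~2
```

```bash
python3 -m crank "[[0.045,0,-0.0015,0.05,0],[0.045,0,-0.0015,0.085,0],[0.045,0,-0.0015,0.092,0],[0.045,0,-0.0015,0.092,0],[0.045,0,-0.0015,0.092,0],[0.005,0,-0.0015,0.092,0],[0.005,0,-0.0015,0.092,0],[0.005,0,-0.0015,0.092,0],[0.005,0,-0.0015,0.092,0],[0.005,0,-0.0015,0.092,0],[0.005,0,-0.0015,0.092,0],[0.005,0,-0.0015,0.04,0],[0.005,0,-0.0015,0,0],[0.005,0,-0.0015,0,0],[0.005,0,-0.0015,0,0],[0.005,0,-0.0015,0,0]]" 40; python3 - <<'E'
from h import *
x,y,a=bay('orange');go(x,y,.10,a)
E
```

```text
time: 44.85
ee_pos: [0.4434, -0.3108, 0.1198]
orientation: [-0.001, 0.429, 0.903, 0.0]
ft_force: [-0.1, -0.0, -1.4]
finger_gap: 0.0149
d [0.4302 0.452  0.0205] spin -1.3766 q6 0.04 rows~13
```

```bash
python3 -m crank "[[0.005,0.43,0.452,0,-1.3766],[0.005,0.43,0.452,0,-1.3766],[0.005,0.43,0.452,0,-1.3766],[0.005,0.43,0.452,0,-1.3766],[0.005,0.43,0.452,0,-1.3766],[0.005,0.43,0.452,0,-1.3766],[0.005,0.43,0.452,0,-1.3766],[0.005,0.43,0.452,0,-1.3766],[0.005,0.43,0.452,0,-1.3766],[0.005,0.43,0.452,0,-1.3766],[0.005,0.43,0.452,0,-1.3766],[0.005,0.43,0.452,0,-1.3766],[0.005,0.43,0.452,0,-1.3766],[0.005,0.43,0.452,0,-1.3766],[0.005,0.43,0.452,0,-1.3766],[0.005,0.43,0.452,0,-1.3766],[0.005,0.43,0.452,0.04,-1.3766],[0.005,0.43,0.452,0.07,-1.3766],[0.005,0.43,0.452,0.07,-1.3766],[0.005,0.43,0.452,0.07,-1.3766]]"; python3 - <<'E'
from h import *
x,y,a=bay('orange');go(x,y,.038,a)
E
```

```text
time: 46.85
ee_pos: [0.5221, 0.3067, 0.0514]
orientation: [-0.0, -0.242, 0.97, -0.0]
ft_force: [0.6, 0.2, -0.6]
finger_gap: 0.0153
d [-0.0004  0.0016  0.0134] spin -0.0011 q6 0.04 rows~1
```

```bash
python3 -m crank "[[0.005,0,0.0012,0.006,0],[0.005,0,0.0012,0.012,0],[0.005,0,0.0012,0.016,0],[0.005,0,0.0012,0.016,0],[0.005,0,0.0012,0.016,0]]"
```

```text
time: 47.35
ee_pos: [0.5221, 0.3088, 0.0358]
orientation: [0.001, -0.243, 0.97, -0.0]
ft_force: [-2.1, -1.0, 6.0]
finger_gap: 0.0151
```

Contact at z=0.0358, matching the floor. Release, lift, and on to green.

```bash
python3 -m crank "[[0.03,0,0,0,0],[0.03,0,0,0,0],[0.03,0,0,0,0],[0.03,0,0,-0.04,0],[0.03,-0.05,0,-0.08,0],[0.03,-0.06,0,-0.1,0],[0.03,-0.06,0,-0.1,0],[0.03,-0.06,0,-0.1,0]]"; python3 - <<'E'
from fit import *
c=snap('wrist','w18');print(tops(arm.read_camera('top')))
# clip block top visible: fit guide with wide pocket rim present -> render compare
u,v=w2px(c,[*BAY['orange'],.01]);print(u,v)
b=cv2.resize(c['image'][:240,200:440],None,fx=2,fy=2);cv2.imwrite('pics/w18c.png',b[:,:,::-1])
g=c['image'];hsv=cv2.cvtColor(g,cv2.COLOR_RGB2HSV)
m=mask(g,'orange');cn,hi=cv2.findContours(m,cv2.RETR_CCOMP,cv2.CHAIN_APPROX_NONE)
for k,h in zip(cn,hi[0]):
    a=cv2.contourArea(k)
    if h[3]>=0 and a>15: ce=k[:,0].mean(0);print('hole',a,ce.round(1),(bf(px2w(c,*ce,.015),'orange')*1000).round(1))
x,y,a=blk('green');go(x,y,.12,a)
E
```

```text
time: 48.15
ee_pos: [0.575, 0.3371, 0.1352]
orientation: [0.0, -0.243, 0.97, 0.0]
ft_force: [-0.9, 0.5, -1.6]
finger_gap: 0.0298
{'blue': ([405.6, 181.1], 19), 'green': ([462.4, 210.5], 343), 'yellow': ([410.8, 169.3], 349), 'orange': ([362.0, 164.3], 48)}
321.4376025699399 97.80898660554656
hole 104.0 [338.4 157.5] [42.1 12.3]
hole 107.0 [308.  157.5] [42.1 -9.8]
hole 480.0 [323.  106.6] [6.  1.1]
hole 135.0 [323.   33.9] [-41.9   1.1]
hole 9354.5 [321.1  96.7] [-0.8 -0.2]
d [ 0.3962 -0.6378  0.0141] spin 0.8571 q6 -0.30 rows~16
```

Orange: holes at x +42 and −42 mm, y about +1 mm in the pocket frame, so it is seated centred with the head at the wide end.

```bash
python3 -m crank "[[0.045,0.3962,-0.6378,0.014,0.857],[0.045,0.3962,-0.6378,0.014,0.857],[0.045,0.3962,-0.6378,0.014,0.857],[0.045,0.3962,-0.6378,0.014,0.857],[0.045,0.3962,-0.6378,0.014,0.857],[0.045,0.3962,-0.6378,0.014,0.857],[0.045,0.3962,-0.6378,0.014,0.857],[0.045,0.3962,-0.6378,0.014,0.857],[0.045,0.3962,-0.6378,0.014,0.857],[0.045,0.3962,-0.6378,0.014,0.857],[0.045,0.3962,-0.6378,0.014,0.857],[0.045,0.3962,-0.6378,0.014,0.857],[0.045,0.3962,-0.6378,0.014,0.857],[0.045,0.3962,-0.6378,0.014,0.857],[0.045,0.3962,-0.6378,0.014,0.857],[0.045,0.3962,-0.6378,0.014,0.857],[0.045,0.3962,-0.6378,0.014,0.857],[0.045,0.3962,-0.6378,0.014,0.857],[0.045,0.3962,-0.6378,0.014,0.857],[0.045,0.3962,-0.6378,0.014,0.857]]"; python3 - <<'E'
from fit import *
c=snap('wrist','w19');x,y,a=GU['green']
im=c['image'].copy();im[:,:200]=0;im[:,440:]=0
m,ce,ar=blob(mask(im,'green'));m=cv2.morphologyEx(m,cv2.MORPH_CLOSE,np.ones((9,9)));print(ce,ar)
r=fit(c,m,'guide',(x,y),.001,yaws=[a]);print(r.x,r.fun)
r=r.x;go(r[0]+.006*np.cos(r[2]),r[1]+.006*np.sin(r[2]),.029,r[2]+np.pi)
E
```

```text
time: 50.25
ee_pos: [0.5257, -0.411, 0.1213]
orientation: [0.0, 0.182, 0.983, 0.0]
ft_force: [-0.2, 0.6, -0.1]
finger_gap: 0.0448
[320.29273328 188.21490504] 4844
[ 0.51928724 -0.4107009  -0.36996857] 0.04122554048038396
d [ 0.0002 -0.0018  0.0923] spin 0.0045 q6 -0.30 rows~2
```

```bash
python3 -m crank "[[0.045,0,-0.0015,0.05,0.0045],[0.045,0,-0.0015,0.085,0.0045],[0.045,0,-0.0015,0.092,0.0045],[0.045,0,-0.0015,0.092,0.0045],[0.045,0,-0.0015,0.092,0.0045],[0.005,0,-0.0015,0.092,0.0045],[0.005,0,-0.0015,0.092,0.0045],[0.005,0,-0.0015,0.092,0.0045],[0.005,0,-0.0015,0.092,0.0045],[0.005,0,-0.0015,0.092,0.0045],[0.005,0,-0.0015,0.092,0.0045],[0.005,0,-0.0015,0.04,0.0045],[0.005,0,-0.0015,0,0.0045],[0.005,0,-0.0015,0,0.0045],[0.005,0,-0.0015,0,0.0045],[0.005,0,-0.0015,0,0.0045]]" 40; python3 - <<'E'
from h import *
x,y,a=bay('green');go(x,y,.12,a)
E
```

```text
time: 51.9
ee_pos: [0.5243, -0.4132, 0.1199]
orientation: [-0.001, 0.185, 0.983, 0.001]
ft_force: [-0.3, -0.0, -1.5]
finger_gap: 0.0147
d [0.3084 0.7092 0.0009] spin -0.8614 q6 0.14 rows~16
```

```bash
python3 -m crank "[[0.005,0.308,0.709,0,-0.8614],[0.005,0.308,0.709,0,-0.8614],[0.005,0.308,0.709,0,-0.8614],[0.005,0.308,0.709,0,-0.8614],[0.005,0.308,0.709,0,-0.8614],[0.005,0.308,0.709,0,-0.8614],[0.005,0.308,0.709,0,-0.8614],[0.005,0.308,0.709,0,-0.8614],[0.005,0.308,0.709,0,-0.8614],[0.005,0.308,0.709,0,-0.8614],[0.005,0.308,0.709,0,-0.8614],[0.005,0.308,0.709,0,-0.8614],[0.005,0.308,0.709,0,-0.8614],[0.005,0.308,0.709,0,-0.8614],[0.005,0.308,0.709,0,-0.8614],[0.005,0.308,0.709,0,-0.8614],[0.005,0.308,0.709,0,-0.8614],[0.005,0.308,0.709,0.04,-0.8614],[0.005,0.308,0.709,0.065,-0.8614],[0.005,0.308,0.709,0.065,-0.8614]]"; python3 - <<'E'
from h import *
x,y,a=bay('green');go(x,y,.036,a)
E
```

```text
time: 53.9
ee_pos: [0.4916, 0.3564, 0.0506]
orientation: [-0.004, -0.242, 0.97, -0.001]
ft_force: [-0.5, -0.1, -0.7]
finger_gap: 0.0151
d [-0.004   0.0014  0.0145] spin -0.0007 q6 0.14 rows~1
```

```bash
python3 -m crank "[[0.005,0,0.0012,0,0],[0.005,0,0.0012,0,0],[0.005,0,0.0012,0.006,0],[0.005,0,0.0012,0.012,0],[0.005,0,0.0012,0.0165,0],[0.005,0,0.0012,0.0195,0],[0.005,0,0.0012,0.0195,0],[0.005,0,0.0012,0.0195,0]]"
```

```text
time: 54.7
ee_pos: [0.4944, 0.3598, 0.0364]
orientation: [-0.0, -0.243, 0.97, 0.0]
ft_force: [0.6, 1.3, -1.0]
finger_gap: 0.0148
```

```bash
python3 -m crank "[[0.005,0,0,0.002,0],[0.005,0,0,0.002,0],[0.005,0,0,0.002,0]]"; python3 -m crank "[[0.03,0,0,0,0],[0.03,0,0,0,0],[0.03,0,0,0,0],[0.03,0,0,-0.04,0],[0.03,-0.05,0,-0.08,0],[0.03,-0.06,0,-0.1,0],[0.03,-0.06,0,-0.1,0],[0.03,-0.06,0,-0.1,0]]"; python3 - <<'E'
from fit import *
c=snap('wrist','w20');print(tops(arm.read_camera('top')))
m=mask(c['image'],'green');cn,hi=cv2.findContours(m,cv2.RETR_CCOMP,cv2.CHAIN_APPROX_NONE)
for k,h in zip(cn,hi[0]):
    a=cv2.contourArea(k)
    if h[3]>=0 and a>15: ce=k[:,0].mean(0);print('hole',a,ce.round(1),(bf(px2w(c,*ce,.015),'green')*1000).round(1))
x,y,a=blk('yellow');go(x,y,.12,a)
E
```

```text
time: 55.0
ee_pos: [0.4946, 0.3599, 0.0361]
orientation: [0.0, -0.243, 0.97, -0.0]
ft_force: [-6.3, -2.2, 12.7]
finger_gap: 0.0149
time: 55.8
ee_pos: [0.5478, 0.3882, 0.1346]
orientation: [0.0, -0.243, 0.97, 0.0]
ft_force: [-0.7, -0.3, -1.4]
finger_gap: 0.0299
{'blue': ([426.2, 165.5], 15), 'green': ([353.1, 165.5], 22), 'yellow': ([410.8, 169.4], 345), 'orange': ([362.0, 164.3], 48)}
hole 130.0 [338.5 156.5] [41.3 12.2]
hole 123.0 [308.  156.5] [41.3 -9.9]
hole 546.0 [323.2 106. ] [5.6 1.1]
hole 160.0 [323.4  32.6] [-42.6   1.3]
hole 9538.0 [321.1  96.6] [-0.7 -0.3]
d [ 0.2185 -0.6273  0.0133] spin 1.3463 q6 0.46 rows~14
```

Green is seated likewise (x +41/−43 mm, y +1 mm). Yellow next, flying high past the bottle.

```bash
python3 -m crank "[[0.03,0,0,-0.06,0],[0.03,0,0,-0.06,0],[0.045,0.2185,-0.6273,-0.06,1.3463],[0.045,0.2185,-0.6273,-0.06,1.3463],[0.045,0.2185,-0.6273,-0.06,1.3463],[0.045,0.2185,-0.6273,-0.06,1.3463],[0.045,0.2185,-0.6273,-0.06,1.3463],[0.045,0.2185,-0.6273,-0.06,1.3463],[0.045,0.2185,-0.6273,-0.06,1.3463],[0.045,0.2185,-0.6273,-0.06,1.3463],[0.045,0.2185,-0.6273,-0.06,1.3463],[0.045,0.2185,-0.6273,-0.06,1.3463],[0.045,0.2185,-0.6273,-0.06,1.3463],[0.045,0.2185,-0.6273,-0.06,1.3463],[0.045,0.2185,-0.6273,-0.06,1.3463],[0.045,0.2185,-0.6273,-0.06,1.3463],[0.045,0.2185,-0.6273,0.0133,1.3463],[0.045,0.2185,-0.6273,0.0133,1.3463],[0.045,0.2185,-0.6273,0.0133,1.3463],[0.045,0.2185,-0.6273,0.0133,1.3463]]"; python3 - <<'E'
from fit import *
c=snap('wrist','w21');x,y,a=GU['yellow']
im=c['image'].copy()
m,ce,ar=blob(mask(im,'yellow'));m=cv2.morphologyEx(m,cv2.MORPH_CLOSE,np.ones((9,9)));print(ce,ar)
r=fit(c,m,'guide',(x,y),.001,yaws=[a]);print(r.x,r.fun)
r=r.x;go(r[0]+.006*np.cos(r[2]),r[1]+.006*np.sin(r[2]),.029,r[2]+np.pi)
E
```

```text
time: 57.9
ee_pos: [0.6493, -0.2677, 0.1211]
orientation: [-0.001, 0.415, 0.91, 0.0]
ft_force: [0.4, -1.0, 0.6]
finger_gap: 0.0449
[322.56931195 190.13030242] 4927
[ 0.64559378 -0.26476259 -0.85930649] 0.03693695445090306
d [-0.0003 -0.0013  0.0937] spin 0.0033 q6 0.47 rows~2
```

```bash
python3 -m crank "[[0.045,0,-0.001,0.05,0.0033],[0.045,0,-0.001,0.085,0.0033],[0.045,0,-0.001,0.0927,0.0033],[0.045,0,-0.001,0.0927,0.0033],[0.045,0,-0.001,0.0927,0.0033],[0.005,0,-0.001,0.0927,0.0033],[0.005,0,-0.001,0.0927,0.0033],[0.005,0,-0.001,0.0927,0.0033],[0.005,0,-0.001,0.0927,0.0033],[0.005,0,-0.001,0.0927,0.0033],[0.005,0,-0.001,0.0927,0.0033],[0.005,0,-0.001,0.04,0.0033],[0.005,0,-0.001,0,0.0033],[0.005,0,-0.001,-0.05,0.0033],[0.005,0,-0.001,-0.09,0.0033],[0.005,0,-0.001,-0.09,0.0033],[0.005,0,-0.001,-0.09,0.0033],[0.005,0,-0.001,-0.09,0.0033]]" 40; python3 - <<'E'
from h import *
x,y,a=bay('yellow');go(x,y,.12,a)
E
```

```text
time: 59.75
ee_pos: [0.6486, -0.2686, 0.2096]
orientation: [-0.001, 0.417, 0.909, 0.0]
ft_force: [1.2, 0.5, -1.8]
finger_gap: 0.015
d [0.4631 0.2677 0.0904] spin -1.3496 q6 -0.05 rows~11
```

```bash
python3 -m crank "[[0.005,0.463,0.2677,0,-1.3496],[0.005,0.463,0.2677,0,-1.3496],[0.005,0.463,0.2677,0,-1.3496],[0.005,0.463,0.2677,0,-1.3496],[0.005,0.463,0.2677,0,-1.3496],[0.005,0.463,0.2677,0,-1.3496],[0.005,0.463,0.2677,0,-1.3496],[0.005,0.463,0.2677,0,-1.3496],[0.005,0.463,0.2677,0,-1.3496],[0.005,0.463,0.2677,0,-1.3496],[0.005,0.463,0.2677,0,-1.3496],[0.005,0.463,0.2677,0,-1.3496],[0.005,0.463,0.2677,0.03,-1.3496],[0.005,0.463,0.2677,0.07,-1.3496],[0.005,0.463,0.2677,0.11,-1.3496],[0.005,0.463,0.2677,0.14,-1.3496],[0.005,0.463,0.2677,0.158,-1.3496],[0.005,0.463,0.2677,0.158,-1.3496],[0.005,0.463,0.2677,0.158,-1.3496],[0.005,0.463,0.2677,0.158,-1.3496]]"; python3 - <<'E'
from h import *
x,y,a=bay('yellow');go(x,y,.036,a)
E
```

```text
time: 61.75
ee_pos: [0.5505, 0.2565, 0.0545]
orientation: [0.001, -0.242, 0.97, 0.0]
ft_force: [-0.3, -0.2, -1.2]
finger_gap: 0.0146
d [0.0011 0.0012 0.0185] spin -0.0003 q6 -0.05 rows~1
```

```bash
python3 -m crank "[[0.005,0.0006,0.001,0,0],[0.005,0.0006,0.001,0.006,0],[0.005,0.0006,0.001,0.012,0],[0.005,0.0006,0.001,0.016,0],[0.005,0.0006,0.001,0.0185,0],[0.005,0.0006,0.001,0.0185,0],[0.005,0.0006,0.001,0.0185,0]]"
```

```text
time: 62.45
ee_pos: [0.5484, 0.2572, 0.0358]
orientation: [-0.0, -0.243, 0.97, -0.0]
ft_force: [-7.7, -2.2, 12.6]
finger_gap: 0.0148
```

```bash
python3 -m crank "[[0.03,0,0,-0.001,0],[0.03,0,0,-0.001,0],[0.03,0,0,-0.001,0],[0.03,0,0,-0.04,0],[0.03,-0.02,0,-0.08,0],[0.03,-0.05,0.02,-0.13,0],[0.03,-0.06,0.05,-0.18,0],[0.03,-0.06,0.05,-0.23,0],[0.03,-0.06,0.05,-0.25,0],[0.03,-0.06,0.05,-0.25,0],[0.03,-0.06,0.05,-0.25,0]]"; python3 - <<'E'
from fit import *
c=snap('wrist','w22');t=arm.read_camera('top');print(tops(t))
for col in('yellow','orange','green','blue','red'):
    m=mask(c['image'],col);m[190:]=0;cn,hi=cv2.findContours(m,cv2.RETR_CCOMP,cv2.CHAIN_APPROX_NONE);o=[]
    for k,h in zip(cn,hi[0]):
        a=cv2.contourArea(k)
        if h[3]>=0 and 12<a<1500:
            ce=k[:,0].mean(0);b=(bf(px2w(c,*ce,.043 if col in('red','blue') else .015),col)*1000).round(1)
            if abs(b[0])<70 and abs(b[1])<35:o.append((a,b.tolist()))
    print(col,o)
# fixed things: compare with start top picture (bottle, jar, driver)
a=np.load('pics/top0.npz')['image'].astype(int);b=t['image'].astype(int)
for n,(u0,u1,v0,v1) in dict(bottle=(248,280,108,150),jar=(356,384,120,152),driver=(306,326,230,300)).items(): print(n,abs(a-b)[v0:v1,u0:u1].mean().round(2),(abs(a-b)[v0:v1,u0:u1].max(2)>60).sum())
E
```

```text
time: 63.55
ee_pos: [0.5786, 0.3298, 0.2852]
orientation: [0.001, -0.243, 0.97, 0.0]
ft_force: [0.4, -0.1, 0.2]
finger_gap: 0.0303
{'blue': ([369.3, 201.5], 6), 'green': ([353.0, 165.0], 21), 'orange': ([362.0, 164.3], 48)}
yellow [(40.0, [40.4, 12.4]), (38.5, [40.6, -9.7]), (173.5, [4.6, -1.4]), (50.0, [-43.4, 1.3])]
orange [(46.0, [42.1, 12.5]), (44.5, [42.3, -9.7]), (165.0, [6.6, 1.4]), (50.0, [-42.1, 1.3])]
green [(53.5, [41.3, 12.4]), (55.5, [41.2, -9.6]), (205.0, [5.9, 4.7]), (66.0, [-42.6, 1.2])]
blue [(153.5, [29.6, 1.6]), (170.5, [-34.2, 1.0]), (1250.5, [5.2, 17.9])]
red [(144.0, [26.9, -4.3]), (163.5, [-36.9, -3.3]), (861.5, [6.1, -20.9])]
bottle 25.24 0
jar 26.26 0
driver 17.77 0
```

Everything looks seated. Red reads 5 mm off-centre along its pocket, so I check its height by triangulating the screws in two views.

```bash
python3 - <<'E'
from fit import *
from scipy.optimize import least_squares
def holes(fn,col):
    c=dict(np.load(f'pics/{fn}.npz'));m=mask(c['image'],col);m[200:]=0;cn,hi=cv2.findContours(m,cv2.RETR_CCOMP,cv2.CHAIN_APPROX_NONE);o=[]
    for k,h in zip(cn,hi[0]):
        a=cv2.contourArea(k);(x,y),r=cv2.minEnclosingCircle(k)
        if h[3]>=0 and a>60 and a/(np.pi*r*r)>.6:
            b=bf(px2w(c,x,y,.043),col)
            if abs(b[0])<.06 and abs(b[1])<.03:o.append((b[0],x,y))
    return c,sorted(o)
for col,f in(('red',('w11','w22')),('blue',('w16','w22'))):
    A,B=holes(f[0],col),holes(f[1],col);print(col,len(A[1]),len(B[1]))
    for i in range(min(len(A[1]),len(B[1]))):
        r=least_squares(lambda X:np.r_[w2px(A[0],X)-A[1][i][1:],w2px(B[0],X)-B[1][i][1:]],[*BAY[col],.04]);print((bf(r.x,col)*1000).round(1),'z %.1f'%(r.x[2]*1000),'res %.2f'%abs(r.fun).max())
c=dict(np.load('pics/w4.npz'))
print('red on mat: end,screw,screw,end',[np.linalg.norm(px2w(c,324,v,.037)-px2w(c,324,139,.037)).round(4) for v in(139,163,263,280)])
E
```

```text
red 2 2
[-34.3   1. ] z 29.3 res 3.92
[32.7  1.1] z 30.2 res 4.36
blue 2 2
[-34.4   0.6] z 42.3 res 0.14
[29.7  1.4] z 41.9 res 0.15
red on mat: end,screw,screw,end [np.float64(0.0), np.float64(0.014), np.float64(0.0783), np.float64(0.0905)]
```

```bash
python3 - <<'E'
from fit import *
exec(open('/dev/stdin').read()) if 0 else None
def holes(fn,col):
    c=dict(np.load(f'pics/{fn}.npz'));m=mask(c['image'],col);m[220:]=0;cn,hi=cv2.findContours(m,cv2.RETR_CCOMP,cv2.CHAIN_APPROX_NONE)
    for k,h in zip(cn,hi[0]):
        a=cv2.contourArea(k);(x,y),r=cv2.minEnclosingCircle(k)
        if h[3]>=0 and a>60 and a/(np.pi*r*r)>.6:
            b=bf(px2w(c,x,y,.043),col)
            if abs(b[0])<.06 and abs(b[1])<.03:print(fn,round(x),round(y),(b*1000).round(1))
for f in('w11','w18','w20','w22'): holes(f,'red')
snap('wrist','w23');holes('w23','red');snap('top','t2')
E
```

```text
w11 324 148 [33.1  1.4]
w11 324 54 [-31.    0.8]
w18 506 143 [27.  -4.4]
w18 520 38 [-36.9  -3.1]
w20 418 142 [26.9 -4.4]
w20 426 35 [-37.   -3.6]
w22 441 124 [27.  -4.4]
w22 447 62 [-37.   -3.5]
w23 442 126 [26.9 -4.6]
w23 448 63 [-36.9  -3.1]
```

Red's screws read the same at z=43 mm from four later viewpoints, so it lies flat on the pocket floor. It was shoved about 6 mm within the pocket since it was placed, but it is still inside. Handing in.

```bash
python3 -c "
from bench import arm
s=arm.sense();print(s['time'],s['ft_force']);print(arm.hand_in())"
```

```text
63.75 [-0.27213476  1.29288405  0.78427079]
the job is handed in; nothing more can be done
None
```

I gauged the red pad and then the blue pad, laid each in the pocket of its own colour, and seated all three guides. I handed in at 63.75 s; the system reports no verdict, so nothing confirms the result beyond my own checks.

- **Gauging:** I pushed the jaw shut by the thumb block, up to about 9 N for red and 5 N for blue. I then backed the fingers off and left each pad held for about 1.4 s. In the images the blade looked parallel to both pads. The 9 N on red would have tilted the jaw while I was pushing, before I let go. From the finger opening, red is about 29 mm thick and blue about 25 mm. I opened the jaw after each pad.
- **Guides:** Orange, green and yellow are within 2 mm of centre in their pockets, heads at the wide ends. For green and yellow, seating also rests on floor contact at the expected height.
- **Blue pad:** It is within about 3 mm of centre. Two views put its top at 42 mm, which is right for lying flat.
- **Red pad:** My first two-view check on red disagreed by about 4 pixels. Between placing it and a later picture it had shifted about 6 mm in x and 5 mm in y inside its pocket, probably from the announced knock. Four later views agree that it lies flat, near one end wall of the pocket. I did not re-centre it.
- **Bottle, jar and screwdriver:** I never went near them. The before-and-after top picture gave only a weak check. Average brightness changed by 18–26 levels, probably shadow, and no pixel in those areas changed strongly.

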